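# Load and start the cartridge incubator

## Robot

A 6-joint arm with a two-finger parallel gripper is mounted at the origin on the work surface. World frame = base frame: x ahead of the robot, y to its left, z up, the work surface at z = 0. Lengths are in m, angles in rad, forces in N, time in s.
With the tool pointing down it reaches from about 0.375 to 0.975 m from the base axis. Payload 3.8 kg.
Tool frame: the origin (TCP) lies at the centre of the arm's flange, where the gripper is bolted on; the fingertips stand 173 mm ahead of it and the grasp point (between the pads) lies 155 mm ahead of it; z points along the fingers, y is the direction in which the jaws open and shut (so a half turn about z gives the same grasp; the last joint's range is limited). The gripper opens to 85 mm and grips with 20 to 120 N. Pads are 22 mm wide; open, the fingers measure 114 mm over their backs; the gripper's body (76 mm by 85 mm) begins 54 mm behind the grasp point. The pads swing forward as they close: fully open they stand 13 mm farther back than shut.
Start: joints at [1.117, 0.264, 1.604, -0, 1.274, -0.037], TCP at [0.273, 0.617, 0.405] pointing down, gripper open.
Joint ranges: [-2.63, 2.63], [-0.94, 2.18], [0.31, 2.57], [-1.31, 4.45], [0, 2.66], [-2.55, 2.55]. Speed limits (rad/s): [2.57, 2.57, 3.14, 3.14, 3.14, 3.14].

## Interface

Orientations are given as a unit quaternion [x, y, z, w].
In Python, from bench import ctrl gives the robot as it stands. The module is installed in compiled form; this text tells all that it offers.
- The arm moves only by the shell command python3 -m jog 'ROWS' [FORCE]. ROWS is JSON, a list of rows, each an object of numbers: "claw": the closure, from 0 (fully open) to 1 (shut); "tx", "ty", "tz": the shift along the tool's x, y, z in m; "twist": the turn about the tool's z in degrees. In form: [{"claw": .., "tx": .., "ty": .., "tz": .., "twist": ..}, ...]. A call has 1 to 12 rows; each row is the pose to reach, as a shift and turn from the pose commanded when the call began, along the tool's axes at that moment; what a row does not reach only later rows make up. A row lasts 1/10 s, in which the tool goes at most 50 mm and 8.59 degrees, less where a joint would pass 70% of its speed; a pose out of reach is approached as far as the arm can. A call with a gripper value outside its range is refused whole. The fingers move at their own pace and stop on an object; FORCE is the grip in N (left out, the last holds). Time passes only in rows, so rows that repeat a pose let the fingers close. It gives the time, the measured TCP pose, the force and the opening at its end, in the units of the state.
- ctrl.get_state(): the state, without advancing time (a new reading comes with each control period).
- ctrl.read_camera(name): name is "scene" or "top" or "wrist"; returns a dict with "img" (400x640x3 uint8, red, green, blue), "mtx" (3x3 intrinsics, pixels), "k1" (the pictures are not rectified: a ray, as slopes to the right and down, at radius r is drawn at 1 + k1 r^2 times it, then the intrinsics apply), "rvec" (rotation vector, rad) and "tvec" (3), from world to camera coordinates, as OpenCV has them; the wrist camera has in their place "tool_from_camera" (4x4, takes a point from camera to tool coordinates, whose origin is the TCP and whose axes are the flange's). Camera axes: x right, y down, z forward; pixel columns grow to the right and rows downward; lengths in m; the calibration is good to about 2 mm. A picture is of the moment at which its call begins: read the wrist's pose just before it. There is no depth.
- ctrl.job_done(): hands the job in, once; it reports no verdict.
The state is a dict: "time": time; "joint_pos": joint angles; "joint_velocities": joint speeds; "effort": joint torques, N m; "tcp_pos": TCP position; "orientation": TCP orientation; "contact_force": force on the tool from outside, world axes, zero at the start; "ft_torque": the same for the moment, N m; "finger_gap": finger opening in m.
Only numpy, scipy, OpenCV 4.12 (cv2) and the standard library are available. Lean on these libraries where they do the work, as an engineer would, in place of code of your own. Each camera call takes 0.05 s, during which the arm holds its last target.

## Task

Switch the incubator to loading by pressing the round-stud key until it latches and the plain key pops up. Then lay the aluminium carrier plate flat in the tray (plate first, since the cartridges sit on it), stand every white cartridge upright on the plate, one seated flat in each pocket (any pockets), and press the clear lid down until it snaps shut. Last, press the single-bar key so that it latches and the round-stud key pops up; leave the other things on the bench where they are.

Things in the scene. Friction and masses are not known exactly. Their poses are not given: they have to be found in the camera images.
- tray (a point): centre of the tray floor of the incubator, a white bench machine 216 mm deep (x), 200 mm wide (y), rim 75 mm above the table. The floor is 30 mm above the table, the tray 118 mm (x) by 172 mm (y), its walls 45 mm tall. z up, x points from the key console (on the robot's side of the tray) to the hinge side, so the key row lies at x = -109 mm in this frame. The console's top is 50 mm above the table, key tops 64 mm when up. The machine stands turned by up to 0.15 rad
- lid (a joint): angle of the clear lid, rad: 0 shut, up to 1.85 open (leaning back past upright, where it starts). The hinge has notches, at about 1.75 (where it starts), 0.85 and 0 (shut): pushed past half way between two notches it snaps on into the next by itself, and stays. It takes about 4 N at the free edge to swing it, up to 10 N nearer the hinge; it can be pulled over from behind its free edge and then pressed down from above
- lid_edge (a point): middle of the lid's free edge (lid 142 mm from hinge to free edge, 196 mm wide, 6 mm thick); axes of the lid, which at angle 0 are the machine's: z out of the lid's upper face, -x towards the free edge
- lid_hinge (a point): middle of the lid's hinge line, 75 mm above the table at the tray's far rim; the hinge runs along the machine's y
- plate_grip (a point): centre of the grip block that stands in the middle of the carrier plate: 40 mm (plate's x) by 12 mm (plate's y) by 34 mm tall; this point is 23 mm above the plate's underside. Axes of the plate, z up
- plate: carrier plate, bare aluminium, 110 mm (x) by 164 mm (y) by 6 mm, 0.3 kg; origin at the centre of its underside; either way round is right. Ribs 4 mm tall on top bound four pockets, each 54 mm (x) by 32 mm (y), middles at x = 0 and y = -62, -26, 26 and 62 mm, pocket floor 6 mm above the underside
- cart1_mid (a point): centre of a white cartridge, a block 48 mm (x) by 26 mm (y) by 30 mm tall with a grey window on top, about 50 g; z up; either way round is right. Some cartridges may be absent
- cart2_mid (a point): centre of a white cartridge, a block 48 mm (x) by 26 mm (y) by 30 mm tall with a grey window on top, about 50 g; z up; either way round is right. Some cartridges may be absent
- cart3_mid (a point): centre of a white cartridge, a block 48 mm (x) by 26 mm (y) by 30 mm tall with a grey window on top, about 50 g; z up; either way round is right. Some cartridges may be absent
- cart4_mid (a point): centre of a white cartridge, a block 48 mm (x) by 26 mm (y) by 30 mm tall with a grey window on top, about 50 g; z up; either way round is right. Some cartridges may be absent
- key_load_top (a point): top face of the key whose cap has a raised black round stud (cap 32 mm along the machine's x, 24 mm along y; keys stand in a row along the machine's y, 40 mm apart, in an order that varies). The point is the centre of the cap's top, x and y axes those of the machine; it sinks 10 mm when the key goes down
- key_load (a joint): travel of the round-stud (load) key in m: 0 up, 0.010 fully down and latched. Takes about 4 N; past half travel it snaps down by itself while the key that was latched pops up; pushed less than half way it comes back. One key of the three is always down
- key_run_top (a point): top face of the key whose cap has one raised black bar along x (cap 32 mm along the machine's x, 24 mm along y; keys stand in a row along the machine's y, 40 mm apart, in an order that varies). The point is the centre of the cap's top, x and y axes those of the machine; it sinks 10 mm when the key goes down
- key_run (a joint): travel of the single-bar (run) key in m: 0 up, 0.010 fully down and latched. Takes about 4 N; past half travel it snaps down by itself while the key that was latched pops up; pushed less than half way it comes back. One key of the three is always down
- key_standby_top (a point): top face of the key whose cap has no mark (cap 32 mm along the machine's x, 24 mm along y; keys stand in a row along the machine's y, 40 mm apart, in an order that varies). The point is the centre of the cap's top, x and y axes those of the machine; it sinks 10 mm when the key goes down
- key_standby (a joint): travel of the plain (standby) key in m: 0 up, 0.010 fully down and latched. Takes about 4 N; past half travel it snaps down by itself while the key that was latched pops up; pushed less than half way it comes back. One key of the three is always down; latched at the start
- reagent: bystander, to be left where it is: small amber bottle, 44 mm across, 75 mm tall; origin at the centre of its underside
- buffer: bystander, to be left where it is: white bottle, 56 mm across, 110 mm tall; origin at the centre of its underside
- tube_rack: bystander, to be left where it is: blue tube rack, about 68 x 110 x 28 mm; origin at the centre of its underside
- small_rack: bystander, to be left where it is: red tube rack, about 68 x 96 x 28 mm; origin at the centre of its underside
- marker: bystander, to be left where it is: black marker pen lying down, 12 mm thick, 110 mm long; origin at the centre of its underside (its mid-line end to end lies along x)
- dish: bystander, to be left where it is: shallow glass dish, 84 mm across, 18 mm tall; origin at the centre of its underside
Mind the look-alikes: they are no part of the job. Leave any yellow look-alike of the part that bears cart2_mid alone.

How it is judged:
By the outcome, as a careful person would: the job done as asked, in the order asked, and still so for the second after the job is handed in, with the robot touching nothing.
Of cart1, cart2, cart3, cart4 only 3 to 4 are there at a start; the rules pass over those that are not, and their reading is None.
At some moment in a run one of cart1, cart2, cart3, cart4 may be knocked a few centimetres aside while the robot is not near it.
It also fails if it takes over 210 s, if anything falls off the work surface, if the arm or the gripper's body presses on something with over 40 N, if the wrist force passes 120 N, or if a joint passes its speed limit or range.

## Working session

There is one attempt and no reset: what is moved stays moved. The work goes in short steps, Python scripts to look and compute and a shell command to move; the robot and the scene stay as the last step left them, time stands still between calls to the robot, and variables do not carry over. Pictures are saved under pics/ and viewed, and the job is handed in when it is done.

```bash
mkdir -p pics; cat > h.py <<'E'
import numpy as np, cv2
from bench import ctrl
from scipy.spatial.transform import Rotation as R
def cam(name):
    s=ctrl.get_state(); c=ctrl.read_camera(name)
    if name=="wrist":
        T=np.eye(4);T[:3,:3]=R.from_quat(s["orientation"]).as_matrix();T[:3,3]=s["tcp_pos"]
        M=T@np.array(c["tool_from_camera"]); c["Rwc"]=M[:3,:3]; c["o"]=M[:3,3]
    else:
        Rm=R.from_rotvec(np.array(c["rvec"]).ravel()).as_matrix(); c["Rwc"]=Rm.T; c["o"]=-Rm.T@np.array(c["tvec"]).ravel()
    return c
def save(c,n,crop=None,f=1):
    im=c["img"][:,:,::-1]
    if crop: im=im[crop[1]:crop[3],crop[0]:crop[2]]
    cv2.imwrite("pics/"+n+".png",cv2.resize(im,None,fx=f,fy=f,interpolation=cv2.INTER_CUBIC))
def ray(c,u,v):
    K=np.array(c["mtx"]); k=c["k1"]
    d=np.array([(u-K[0,2])/K[0,0],(v-K[1,2])/K[1,1]]); x=d.copy()
    for _ in range(30): x=d/(1+k*(x@x))
    return c["Rwc"]@np.array([x[0],x[1],1.])
def pt(c,u,v,z):
    d=ray(c,u,v); return c["o"]+d*(z-c["o"][2])/d[2]
def proj(c,p):
    q=c["Rwc"].T@(np.array(p)-c["o"]); x=q[:2]/q[2]; x=x*(1+c["k1"]*(x@x)); K=np.array(c["mtx"])
    return np.array([K[0,0]*x[0]+K[0,2],K[1,1]*x[1]+K[1,2]])
def st():
    s=ctrl.get_state(); print("t",round(s["time"],2),"tcp",np.round(s["tcp_pos"],4),"eul",np.round(R.from_quat(s["orientation"]).as_euler("xyz",degrees=True),1),"F",np.round(s["contact_force"],1),"gap",round(s["finger_gap"],4),"q",np.round(s["joint_pos"],2)); return s
E
python3 - <<'E'
from h import *
s=st(); print(R.from_quat(s["orientation"]).as_matrix().round(3))
for n in("scene","top","wrist"):
    c=cam(n); save(c,n+"0"); print(n,c["o"].round(3),c["k1"],np.array(c["mtx"]).round(1).tolist(),c["Rwc"].round(2).tolist())
E
```

```text
t 0.0 tcp [0.2731 0.6169 0.4033] eul [-179.9   -0.   156.1] F [-0.3 -0.2 -0.1] gap 0.0852 q [ 1.12  0.26  1.61 -0.    1.27 -0.04]
[[-0.914  0.405 -0.001]
 [ 0.405  0.914 -0.002]
 [ 0.    -0.002 -1.   ]]
scene [1.157 0.692 0.804] 0.015074880215672944 [[413.9, 0.0, 321.4], [0.0, 413.9, 196.6], [0.0, 0.0, 1.0]] [[-0.72, 0.43, -0.55], [0.7, 0.43, -0.57], [-0.01, -0.79, -0.61]]
top [0.308 0.003 1.418] -0.11739226792011968 [[459.8, 0.0, 313.1], [0.0, 459.8, 203.0], [0.0, 0.0, 1.0]] [[0.02, -0.99, 0.15], [-1.0, -0.02, -0.01], [0.02, -0.15, -0.99]]
wrist [0.211 0.644 0.372] 0.013090112575968812 [[288.6, 0.0, 317.7], [0.0, 288.6, 198.4], [0.0, 0.0, 1.0]] [[0.4, 0.88, 0.24], [0.92, -0.39, -0.11], [-0.0, 0.26, -0.96]]
```

View pics/scene0.png

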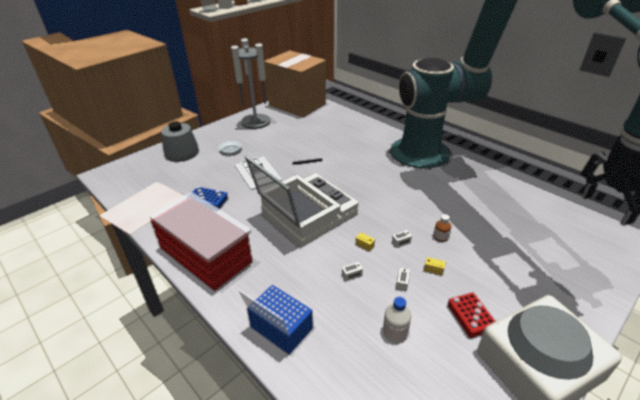

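View pics/top0.png

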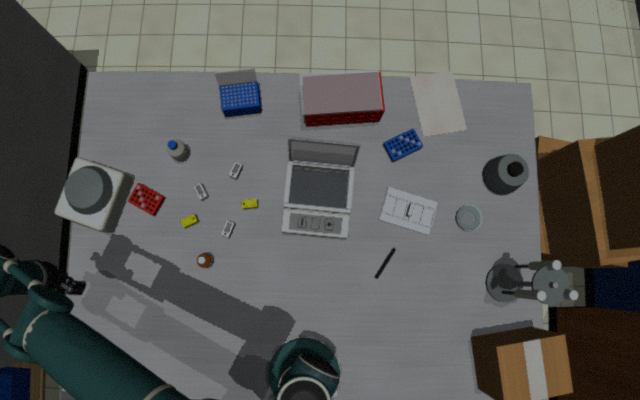

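View pics/wrist0.png

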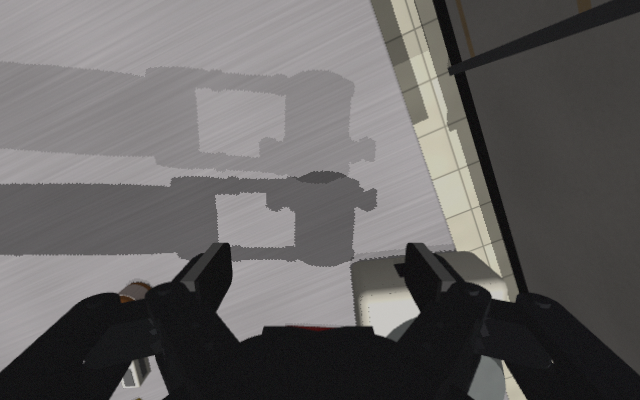

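```bash
python3 - <<'E'
from h import *
c=cam("top"); save(c,"top1",(140,130,460,280),2.5); 
c=cam("scene"); save(c,"scene1",(230,140,470,320),3.3)
E
```

```text
(no output)
```

View pics/top1.png

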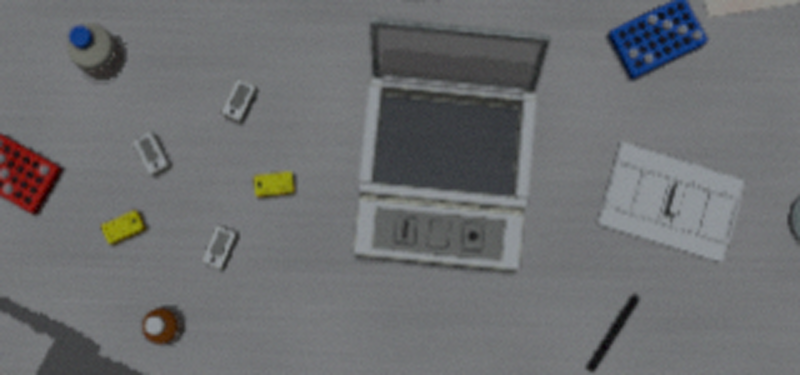

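View pics/scene1.png

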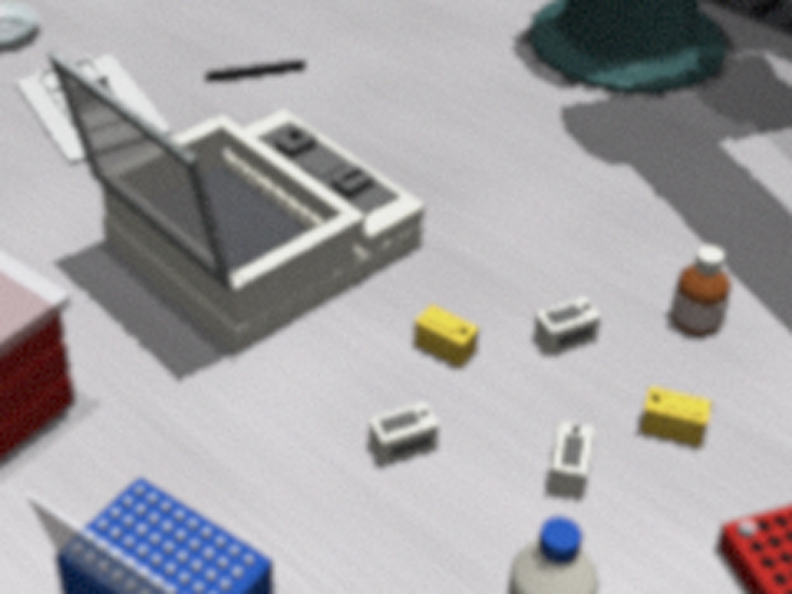

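```bash
python3 - <<'E'
from h import *
c=cam("top")
def P(x,y,z): return pt(c,140+x/2.5,130+y/2.5,z)
for n,x,y,z in [("conFL",357,255,.05),("conFR",519,268,.05),("rimFL",361,188,.075),("rimFR",527,202,.075),("bar",405,230,.064),("plain",439,233,.054),("stud",473,236,.064),("plate",672,201,.006),("plgrip",672,200,.035),("pTL",622,143,.006),("pTR",744,181,.006),("pBL",600,225,.006),("pBR",722,261,.006),("A",239,102,.03),("B",152,153,.03),("C",220,247,.03),("fTL",378,88,.03),("fTR",524,104,.03),("fBL",371,183,.03),("fBR",519,194,.03),("lidL",375,23,.21),("lidR",548,40,.21),("reag",160,325,.07),("Y1",273,184,.03),("Y2",123,227,.03)]:
    print(n,P(x,y,z).round(4))
E
```

```text
conFL [0.4226 0.0713 0.05  ]
conFR [ 0.4112 -0.1222  0.05  ]
rimFL [0.4998 0.0676 0.075 ]
rimFR [ 0.4875 -0.1286  0.075 ]
bar [0.4523 0.0146 0.064 ]
plain [ 0.4507 -0.0259  0.054 ]
stud [ 0.447 -0.066  0.064]
plate [ 0.502  -0.3174  0.006 ]
plgrip [ 0.4992 -0.3108  0.035 ]
pTL [ 0.5741 -0.2546  0.006 ]
pTR [ 0.5294 -0.4097  0.006 ]
pBL [ 0.47   -0.2266  0.006 ]
pBR [ 0.428  -0.3799  0.006 ]
A [0.61   0.2237 0.03  ]
B [0.5438 0.3282 0.03  ]
C [0.4301 0.2387 0.03  ]
fTL [0.6315 0.0525 0.03  ]
fTR [ 0.6157 -0.1284  0.03  ]
fBL [0.5126 0.0578 0.03  ]
fBR [ 0.5032 -0.1232  0.03  ]
lidL [0.6619 0.0514 0.21  ]
lidR [ 0.6476 -0.1371  0.21  ]
reag [0.3334 0.2985 0.07  ]
Y1 [0.5087 0.1773 0.03  ]
Y2 [0.4516 0.3588 0.03  ]
```

```bash
python3 -m jog '[{"claw":1,"tx":-0.2,"ty":-0.25,"tz":0,"twist":-10},{"claw":1,"tx":-0.2,"ty":-0.25,"tz":0,"twist":-10},{"claw":1,"tx":-0.2,"ty":-0.25,"tz":0,"twist":-10},{"claw":1,"tx":-0.2,"ty":-0.25,"tz":0,"twist":-10},{"claw":1,"tx":-0.2,"ty":-0.25,"tz":0,"twist":-10},{"claw":1,"tx":-0.2,"ty":-0.25,"tz":0,"twist":-10},{"claw":1,"tx":-0.2,"ty":-0.25,"tz":0,"twist":-10},{"claw":1,"tx":-0.424,"ty":-0.52,"tz":0,"twist":-20.5},{"claw":1,"tx":-0.424,"ty":-0.52,"tz":0,"twist":-20.5},{"claw":1,"tx":-0.424,"ty":-0.52,"tz":0,"twist":-20.5},{"claw":1,"tx":-0.424,"ty":-0.52,"tz":0,"twist":-20.5},{"claw":1,"tx":-0.424,"ty":-0.52,"tz":0,"twist":-20.5}]' 40
python3 -c "
from h import *
st()"
```

```text
time: 1.5
tcp_pos: [0.4213, 0.0714, 0.4051]
orientation: [0.029, 1.0, 0.0, 0.001]
contact_force: [1.4, 0.4, -0.2]
finger_gap: 0.0003
t 1.5 tcp [0.4213 0.0714 0.4051] eul [1.800e+02 1.000e-01 1.766e+02] F [ 1.4  0.4 -0.2] gap 0.0003 q [ 0.11 -0.22  2.1   0.    1.26 -1.4 ]
```

```bash
python3 -m jog '[{"claw":1,"tx":-0.035,"ty":-0.1,"tz":0.05},{"claw":1,"tx":-0.035,"ty":-0.1,"tz":0.05},{"claw":1,"tx":-0.035,"ty":-0.1,"tz":0.05},{"claw":1,"tx":-0.035,"ty":-0.1,"tz":0.05},{"claw":1,"tx":-0.035,"ty":-0.1,"tz":0.05}]'
python3 -c "
from h import *
st(); c=cam('wrist'); save(c,'w1'); c=cam('top');save(c,'t2')"
```

```text
t 1.5 tcp [0.4213 0.0714 0.4051] eul [1.800e+02 1.000e-01 1.766e+02] F [ 1.4  0.4 -0.2] gap 0.0003 q [ 0.11 -0.22  2.1   0.    1.26 -1.4 ]invalid input
```

View pics/w1.png

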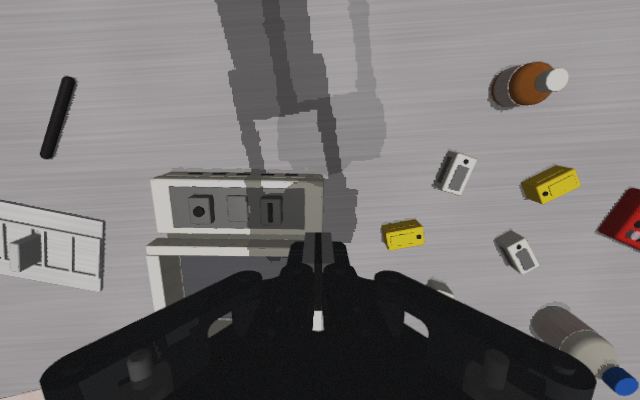

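```bash
python3 - <<'E'
from h import *
st(); c=cam("wrist"); save(c,"w1a",(140,150,340,290),4)
E
```

```text
t 1.6 tcp [0.4223 0.0682 0.4051] eul [-1.799e+02  1.000e-01  1.761e+02] F [-0.2  1.1  0.5] gap -0.0003 q [ 0.1  -0.22  2.1  -0.    1.26 -1.4 ]
```

View pics/w1a.png

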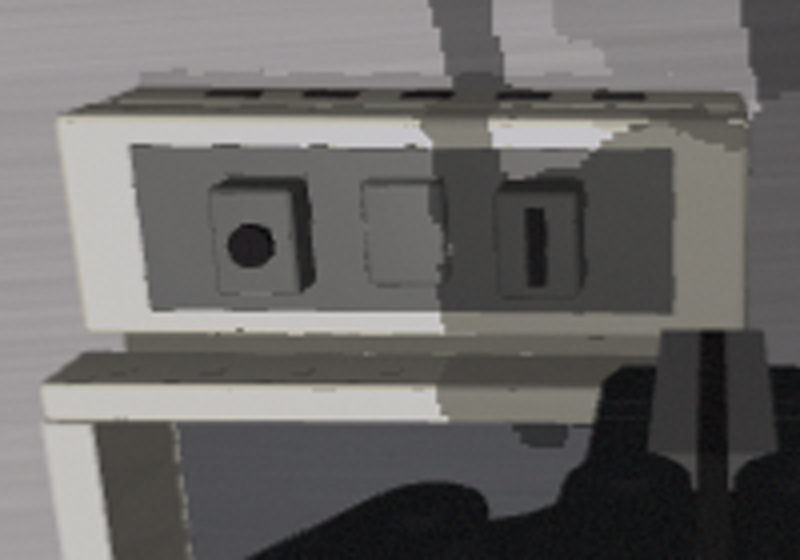

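```bash
python3 - <<'E'
from h import *
c=cam("wrist")
s=st()
def P(x,y,z): return pt(c,140+x/4,150+y/4,z)
a=P(257,241,.064);b=P(404,234,.054);d=P(539,246,.064);f=P(251,246,.066)
print(a,b,d,f,np.linalg.norm(a-d))
m=(a+d)/2; yy=(d-a)[:2]; print("yaw",np.arctan2(-yy[0],yy[1]))
T=R.from_quat(s["orientation"]).as_matrix()
for n,x,y in [("conFL",58,115),("conFR",747,122),("conBL",88,330)]: print(n,P(x,y,.05))
for n,x,y in [("rimL",42,385),("rim",440,385)]: print(n,P(x,y,.075))
for n,t in [("stud",a),("bar",d)]:
    print(n,"tool delta",(T.T@(np.array([t[0],t[1],t[2]+.173+.02])-s["tcp_pos"])).round(4))
E
```

```text
t 1.7 tcp [0.4215 0.0721 0.4048] eul [180.   -0.  176.4] F [-0.7 -0.3 -0.3] gap -0.0002 q [ 0.11 -0.22  2.1   0.    1.26 -1.4 ]
[ 0.44424275 -0.05856141  0.064     ] [ 0.4477662  -0.02026481  0.054     ] [0.45076943 0.02002597 0.064     ] [ 0.44500193 -0.05960483  0.066     ] 0.07885793370459024
yaw -0.08285982201973913
conFL [ 0.40755802 -0.11436918  0.05      ]
conFR [0.42196631 0.08057972 0.05      ]
conBL [ 0.47269634 -0.11932243  0.05      ]
rimL [ 0.47895052 -0.1203648   0.075     ]
rim [ 0.48623221 -0.0098695   0.075     ]
stud tool delta [-0.031  -0.129   0.1477]
bar tool delta [-0.0325 -0.0502  0.1478]
```

```bash
cat >> h.py <<'E'
def stavg(n=6):
    ps=[];qs=[]
    for i in range(n):
        s=ctrl.get_state(); ps.append(s["tcp_pos"]); qs.append(s["orientation"]); ctrl.read_camera("top") if i<n-1 else 0
    p=np.mean(ps,0); r=R.from_quat(qs).mean(); print("avg",round(s["time"],2),p.round(4),r.as_euler("xyz",degrees=True).round(2),"std",np.std(ps,0).round(4),"F",np.round(s["contact_force"],1),"gap",round(s["finger_gap"],4)); return p,r
def wcam(n=4):
    p,r=stavg(n); c=ctrl.read_camera("wrist"); M=np.eye(4);M[:3,:3]=r.as_matrix();M[:3,3]=p;M=M@np.array(c["tool_from_camera"]);c["Rwc"]=M[:3,:3];c["o"]=M[:3,3];c["p"]=p;c["r"]=r; return c
def delta(p,r,t): return (r.as_matrix().T@(np.array(t)-p)).round(4)
E
python3 -m jog '[{"claw":1,"tx":-0.03,"ty":-0.131,"tz":0.1,"twist":0},{"claw":1,"tx":-0.03,"ty":-0.131,"tz":0.1,"twist":0},{"claw":1,"tx":-0.03,"ty":-0.131,"tz":0.1,"twist":0},{"claw":1,"tx":-0.03,"ty":-0.131,"tz":0.1,"twist":0},{"claw":1,"tx":-0.03,"ty":-0.131,"tz":0.1,"twist":0},{"claw":1,"tx":-0.03,"ty":-0.131,"tz":0.1,"twist":0}]'
python3 - <<'E'
from h import *
c=wcam(4); save(c,"w2")
E
```

```text
time: 2.3
tcp_pos: [0.4439, -0.0579, 0.3051]
orientation: [0.029, 1.0, 0.0, 0.0]
contact_force: [-0.7, 0.5, 0.6]
finger_gap: 0.0003
avg 2.45 [ 0.4441 -0.0579  0.3058] [1.7997e+02 9.0000e-02 1.7671e+02] std [0.0001 0.0001 0.0004] F [-0.6 -0.   0.2] gap 0.0001
```

View pics/w2.png

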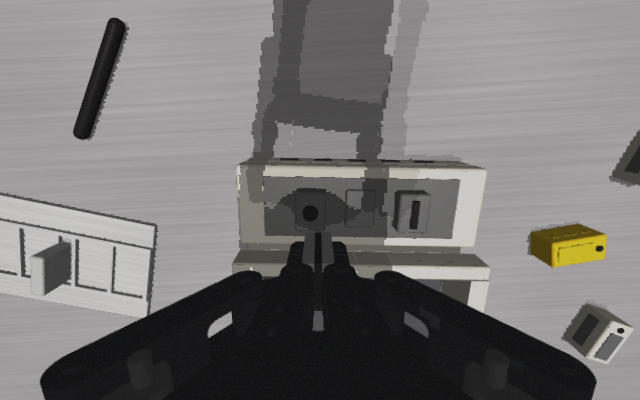

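```bash
python3 - <<'E'
from h import *
c=wcam(4); save(c,"w2a",(220,150,500,290),2.8); np.save("/tmp/c.npy",c,allow_pickle=True)
E
```

```text
avg 2.65 [ 0.444  -0.0583  0.3058] [-1.8000e+02  1.2000e-01  1.7672e+02] std [0.0001 0.0002 0.0002] F [ 0.9 -0.3  0. ] gap -0.0002
```

View pics/w2a.png

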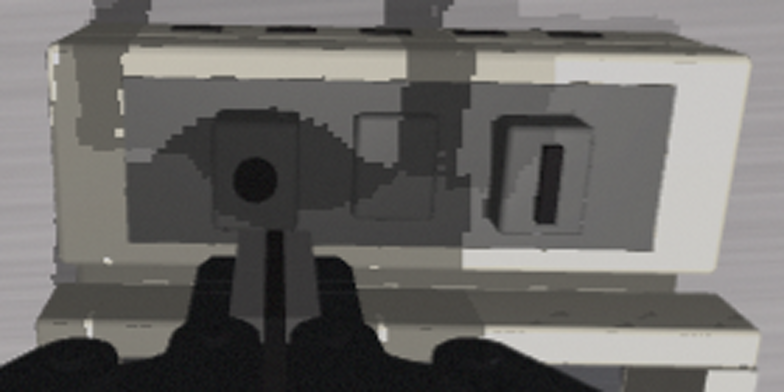

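```bash
python3 - <<'E'
from h import *
c=np.load("/tmp/c.npy",allow_pickle=True).item()
def P(x,y,z): return pt(c,220+x/2.8,150+y/2.8,z)
a=P(256,176,.064);b=P(395,166,.054);d=P(548,181,.064)
print(a,b,d,np.linalg.norm(a-d)); yy=(d-a)[:2]; print("yaw",np.arctan2(-yy[0],yy[1]))
l=P(50,48,.05);r=P(750,60,.05);print(l,r,np.arctan2(-(r-l)[0],(r-l)[1]),np.linalg.norm(r-l))
l=P(38,327,.075);r=P(758,335,.075);print(l,r,np.arctan2(-(r-l)[0],(r-l)[1]),np.linalg.norm(r-l))
print(delta(c["p"],c["r"],[a[0],a[1],.064+.173]))
E
```

```text
[ 0.44524721 -0.06340275  0.064     ] [ 0.44771794 -0.02407018  0.054     ] [0.45107228 0.01614996 0.064     ] 0.07976568568212752
yaw -0.07309227296083422
[ 0.40921257 -0.11899376  0.05      ] [0.42344348 0.07567181 0.05      ] -0.07297460139829418 0.19518504547887855
[ 0.48151412 -0.12487509  0.075     ] [0.49456475 0.07074246 0.075     ] -0.06661627015335622 0.19605240085202083
[-0.0014 -0.005   0.0688]
```

```bash
python3 -m jog '[{"claw":1,"tx":-0.001,"ty":-0.005,"tz":0.05,"twist":0},{"claw":1,"tx":-0.001,"ty":-0.005,"tz":0.06,"twist":0},{"claw":1,"tx":-0.001,"ty":-0.005,"tz":0.066,"twist":0},{"claw":1,"tx":-0.001,"ty":-0.005,"tz":0.07,"twist":0},{"claw":1,"tx":-0.001,"ty":-0.005,"tz":0.074,"twist":0},{"claw":1,"tx":-0.001,"ty":-0.005,"tz":0.076,"twist":0},{"claw":1,"tx":-0.001,"ty":-0.005,"tz":0.076,"twist":0}]'
python3 -m jog '[{"claw":1,"tx":0,"ty":0,"tz":0.001,"twist":0},{"claw":1,"tx":0,"ty":0,"tz":0.002,"twist":0},{"claw":1,"tx":0,"ty":0,"tz":0.002,"twist":0}]'
```

```text
time: 3.4
tcp_pos: [0.4447, -0.0644, 0.2292]
orientation: [0.03, 1.0, -0.0, 0.001]
contact_force: [0.4, -0.2, 0.3]
finger_gap: 0.0
time: 3.7
tcp_pos: [0.4447, -0.0644, 0.2274]
orientation: [0.03, 1.0, -0.0, 0.001]
contact_force: [-0.7, -0.5, 2.9]
finger_gap: 0.0001
```

```bash
python3 -m jog '[{"claw":1,"tx":0,"ty":0,"tz":0.001,"twist":0},{"claw":1,"tx":0,"ty":0,"tz":0.001,"twist":0}]'
python3 -m jog '[{"claw":1,"tx":0,"ty":0,"tz":-0.05,"twist":0},{"claw":1,"tx":0,"ty":0,"tz":-0.1,"twist":0},{"claw":0.5,"tx":0,"ty":0,"tz":-0.1,"twist":0}]'
python3 - <<'E'
from h import *
c=wcam(4); save(c,"w3",(200,130,520,290),2.5); np.save("/tmp/c.npy",c,allow_pickle=True)
E
```

```text
time: 3.9
tcp_pos: [0.4448, -0.0644, 0.2272]
orientation: [0.029, 1.0, -0.0, 0.0]
contact_force: [-4.7, 1.8, 11.9]
finger_gap: 0.0
time: 4.2
tcp_pos: [0.4475, -0.0649, 0.3332]
orientation: [0.029, 1.0, -0.001, 0.007]
contact_force: [-0.1, -0.5, 0.5]
finger_gap: 0.0134
avg 4.35 [ 0.4458 -0.0646  0.3291] [-179.94    0.41  176.62] std [0.0013 0.0003 0.0028] F [-0.6  0.4 -0.2] gap 0.0356
```

View pics/w3.png

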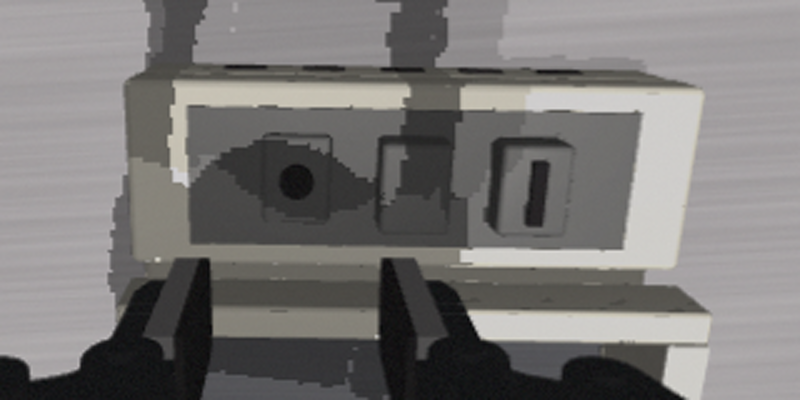

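```bash
python3 -m jog '[{"claw":0.2,"tx":-0.06,"ty":-0.233,"tz":-0.03,"twist":12},{"claw":0.2,"tx":-0.06,"ty":-0.233,"tz":-0.03,"twist":12},{"claw":0.2,"tx":-0.06,"ty":-0.233,"tz":-0.03,"twist":12},{"claw":0.2,"tx":-0.06,"ty":-0.233,"tz":-0.03,"twist":12},{"claw":0.2,"tx":-0.06,"ty":-0.233,"tz":-0.03,"twist":12},{"claw":0.2,"tx":-0.06,"ty":-0.233,"tz":-0.03,"twist":12},{"claw":0.2,"tx":-0.06,"ty":-0.233,"tz":-0.03,"twist":12},{"claw":0.2,"tx":-0.06,"ty":-0.233,"tz":-0.03,"twist":12},{"claw":0.2,"tx":-0.06,"ty":-0.233,"tz":-0.03,"twist":12}]'
python3 - <<'E'
from h import *
c=wcam(4); save(c,"w4"); np.save("/tmp/c.npy",c,allow_pickle=True)
E
```

```text
time: 5.3
tcp_pos: [0.49, -0.299, 0.3544]
orientation: [0.133, 0.991, 0.001, -0.001]
contact_force: [-0.2, 1.2, -0.0]
finger_gap: 0.0685
avg 5.45 [ 0.4902 -0.2991  0.355 ] [ 1.7997e+02 -7.0000e-02  1.6470e+02] std [0.0001 0.0001 0.0004] F [-0.4 -0.4 -0.5] gap 0.0681
```

View pics/w4.png

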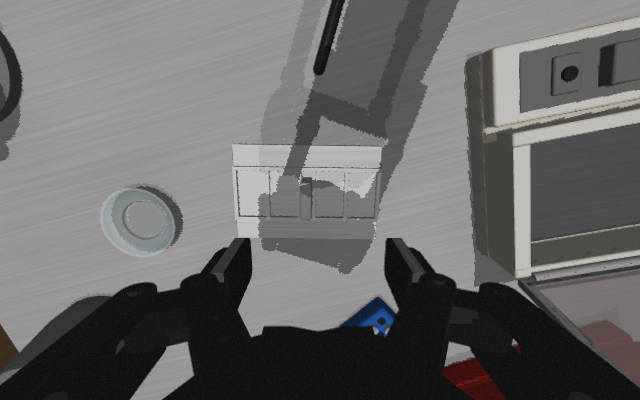

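```bash
python3 - <<'E'
from h import *
c=np.load("/tmp/c.npy",allow_pickle=True).item(); save(c,"w4a",(220,130,400,250),4.4)
E
```

```text
(no output)
```

View pics/w4a.png

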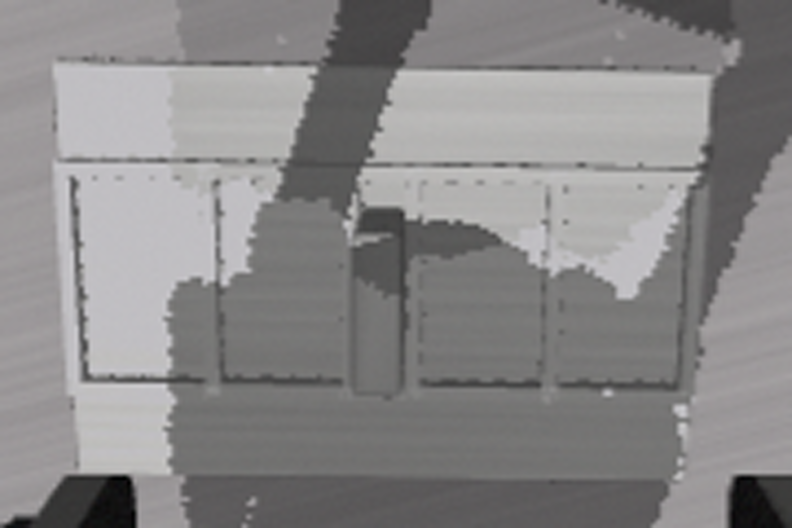

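```bash
python3 - <<'E'
from h import *
c=np.load("/tmp/c.npy",allow_pickle=True).item()
def P(x,y,z): return pt(c,220+x/4.4,130+y/4.4,z)
q=[P(*a,.006) for a in[(55,63),(712,73),(78,475),(683,478)]]
print(np.array(q).round(4)); m=np.mean(q,0); b=P(378,313,.04); print("centre",m,"block",b)
n=np.linalg.norm
print(n(q[1]-q[0]),n(q[3]-q[2]),n(q[2]-q[0]),n(q[3]-q[1]))
for i,j in((0,1),(2,3)): d=q[j]-q[i]; print("yaw",np.degrees(np.arctan2(-d[0],d[1])))
print(delta(c["p"],c["r"],[*((m+b)/2)[:2],.178]))
E
```

```text
[[ 0.4253 -0.3773  0.006 ]
 [ 0.47   -0.2218  0.006 ]
 [ 0.5299 -0.408   0.006 ]
 [ 0.5734 -0.2514  0.006 ]]
centre [ 0.4996429  -0.31460539  0.006     ] block [ 0.49869869 -0.31412943  0.04      ]
0.16180209646607602 0.1625327662697684 0.10907141120167181 0.10758724999761407
yaw -16.033176351031333
yaw -15.510645934220442
[-0.0129 -0.0125  0.177 ]
```

```bash
python3 -m jog '[{"claw":0.3,"tx":-0.013,"ty":-0.0125,"tz":0.05,"twist":0.5},{"claw":0.3,"tx":-0.013,"ty":-0.0125,"tz":0.1,"twist":0.5},{"claw":0.3,"tx":-0.013,"ty":-0.0125,"tz":0.14,"twist":0.5},{"claw":0.3,"tx":-0.013,"ty":-0.0125,"tz":0.16,"twist":0.5},{"claw":0.3,"tx":-0.013,"ty":-0.0125,"tz":0.169,"twist":0.5},{"claw":0.3,"tx":-0.013,"ty":-0.0125,"tz":0.169,"twist":0.5}]'
python3 - <<'E'
from h import *
c=wcam(3); save(c,"w5",(200,100,440,280),3.3)
E
```

```text
time: 6.1
tcp_pos: [0.4994, -0.3154, 0.1857]
orientation: [0.138, 0.99, 0.0, -0.001]
contact_force: [-0.0, 0.8, 0.4]
finger_gap: 0.0597
avg 6.2 [ 0.5    -0.3159  0.187 ] [-1.7999e+02  2.0000e-02  1.6414e+02] std [0.0005 0.0004 0.0011] F [ 0.5 -1.2 -0.4] gap 0.0596
```

View pics/w5.png

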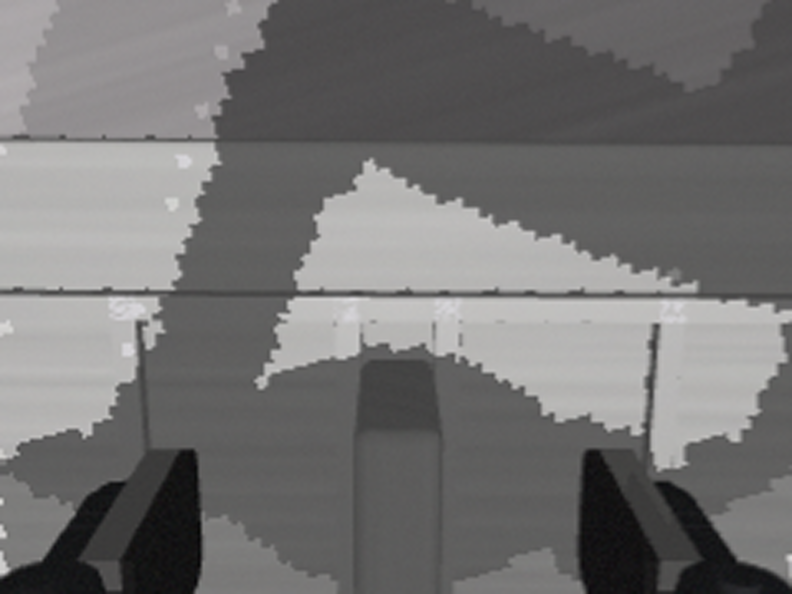

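```bash
python3 -m jog '[{"claw":1,"tx":0,"ty":0,"tz":0,"twist":0},{"claw":1,"tx":0,"ty":0,"tz":0,"twist":0},{"claw":1,"tx":0,"ty":0,"tz":0,"twist":0},{"claw":1,"tx":0,"ty":0,"tz":0,"twist":0},{"claw":1,"tx":0,"ty":0,"tz":0,"twist":0},{"claw":1,"tx":0,"ty":0,"tz":0,"twist":0}]' 80
python3 -m jog '[{"claw":1,"tx":0,"ty":0,"tz":-0.02,"twist":0},{"claw":1,"tx":0,"ty":0,"tz":-0.06,"twist":0},{"claw":1,"tx":0,"ty":0,"tz":-0.1,"twist":0},{"claw":1,"tx":0,"ty":0,"tz":-0.14,"twist":0},{"claw":1,"tx":0,"ty":0,"tz":-0.14,"twist":0}]'
python3 - <<'E'
from h import *
c=wcam(4); save(c,"w6"); np.save("/tmp/c.npy",c,allow_pickle=True)
E
```

```text
time: 6.85
tcp_pos: [0.5001, -0.3163, 0.1878]
orientation: [0.138, 0.99, -0.0, 0.001]
contact_force: [-0.4, 0.7, 6.5]
finger_gap: 0.0107
time: 7.35
tcp_pos: [0.5016, -0.3173, 0.3331]
orientation: [0.138, 0.99, -0.003, 0.005]
contact_force: [1.8, -0.6, -2.1]
finger_gap: 0.0111
avg 7.5 [ 0.5002 -0.3163  0.3288] [-179.92    0.22  164.12] std [0.001  0.0007 0.003 ] F [-1.  -0.5 -3.9] gap 0.0105
```

View pics/w6.png

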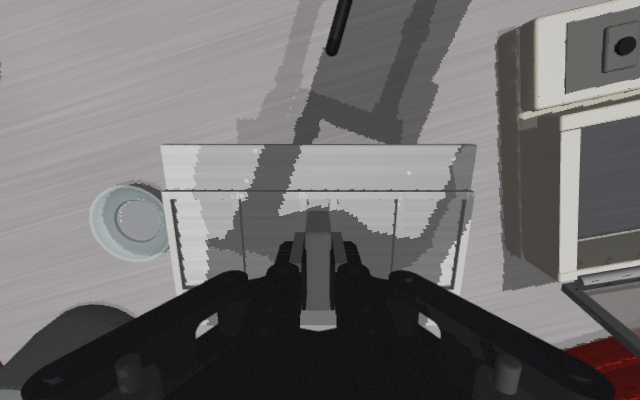

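```bash
python3 - <<'E'
from h import *
c=np.load("/tmp/c.npy",allow_pickle=True).item()
q=[pt(c,u,v,.147) for u,v in((161,145),(475,145))]
for p in q: print(delta(c["p"],c["r"],p))
c=cam("top"); save(c,"t3",(270,130,370,245),5); np.save("/tmp/ct.npy",c,allow_pickle=True)
c=cam("scene"); save(c,"s3",(240,140,370,250),6); np.save("/tmp/cs.npy",c,allow_pickle=True)
E
```

```text
[ 0.0548 -0.0805  0.1817]
[0.0551 0.0796 0.1815]
```

View pics/t3.png

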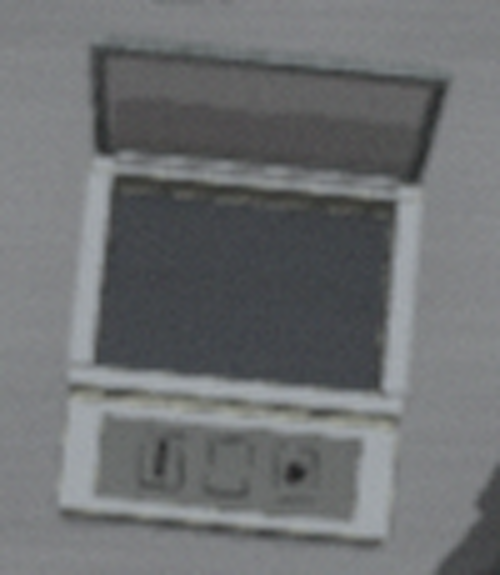

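View pics/s3.png

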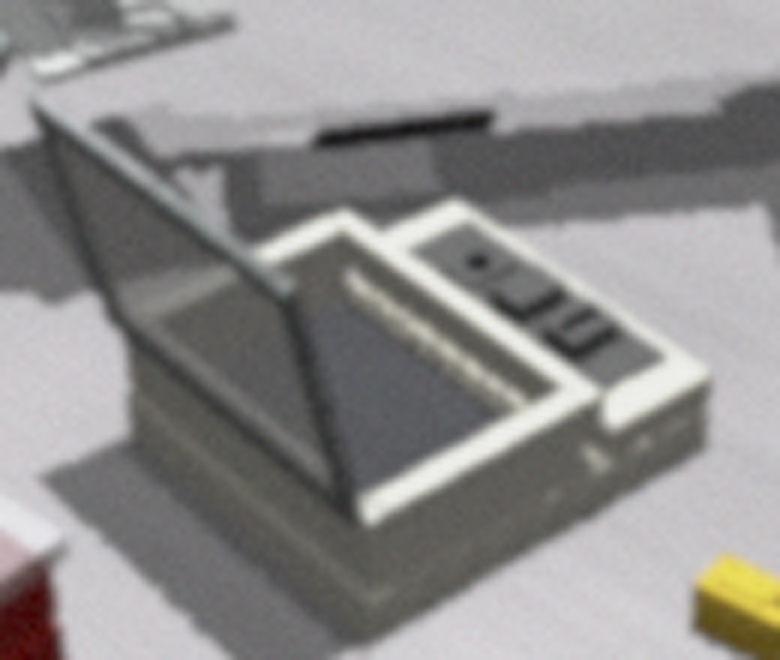

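```bash
python3 - <<'E'
from h import *
c=np.load("/tmp/ct.npy",allow_pickle=True).item()
def P(x,y,z): return pt(c,270+x/5,130+y/5,z)
ps,yaw=np.array([.448,-.0238]),-.0715
Rm=np.array([[np.cos(yaw),-np.sin(yaw)],[np.sin(yaw),np.cos(yaw)]])
O=ps+Rm@[.109,0]; print("tray",O)
loc=lambda p:(Rm.T@(p[:2]-O)).round(4)
for n,x,y,z in[("outFL",70,385,.075),("outFR",402,414,.075),("inFL",97,363,.075),("inFR",382,390,.075),("outBL",92,160,.075),("outBR",422,184,.075),("inBL",113,178,.075),("inBR",398,203,.075),("conFL",62,510,.05),("conFR",385,538,.05),("lidL",92,45,.215),("lidR",450,78,.215),("hingeL",105,157,.075),("bar",162,460,.066),("stud",296,470,.066)]: print(n,loc(P(x,y,z)))
c=np.load("/tmp/cs.npy",allow_pickle=True).item()
def P(x,y,z): return pt(c,240+x/6,140+y/6,z)
print("scene")
for n,x,y,z in[("conFR",460,200,.05),("conFL",710,372,.05),("inFL",562,390,.075),("inFR",345,235,.075),("outBL",362,522,.075),("outFL",603,398,.075),("outFR",345,208,.075),("stud",478,262,.056),("bar",585,332,.066),("lidR",36,105,.215),("lidL",293,290,.215)]: print(n,loc(P(x,y,z)))
E
```

```text
tray [ 0.5567215  -0.03158686]
outFL [-0.0693  0.0955]
outFR [-0.0681 -0.101 ]
inFL [-0.0548  0.081 ]
inFR [-0.055  -0.0881]
outBL [0.0672 0.0962]
outBR [ 0.0715 -0.102 ]
inBL [0.0574 0.0826]
inBR [ 0.0585 -0.0886]
conFL [-0.1412  0.0942]
conFR [-0.14   -0.0991]
lidL [0.0976 0.0943]
lidR [ 0.0981 -0.1003]
hingeL [0.0698 0.0886]
bar [-0.1075  0.0375]
stud [-0.1061 -0.0419]
scene
conFR [-0.1405 -0.0923]
conFL [-0.1384  0.1018]
inFL [-0.0541  0.0883]
inFR [-0.0537 -0.0781]
outBL [0.0732 0.1001]
outFL [-0.0646  0.1052]
outFR [-0.0684 -0.0972]
stud [-0.1063 -0.0361]
bar [-0.0997  0.0535]
lidR [ 0.1045 -0.0855]
lidL [0.1004 0.1003]
```

```bash
python3 -m jog '[{"claw":1,"tx":0.001,"ty":0.04,"tz":0,"twist":-5},{"claw":1,"tx":0.001,"ty":0.08,"tz":0,"twist":-10},{"claw":1,"tx":0.001,"ty":0.114,"tz":0,"twist":-11.8},{"claw":1,"tx":0.008,"ty":0.16,"tz":0,"twist":-11.8},{"claw":1,"tx":0.014,"ty":0.2,"tz":0,"twist":-11.8},{"claw":1,"tx":0.02,"ty":0.25,"tz":0,"twist":-11.8},{"claw":1,"tx":0.0235,"ty":0.2894,"tz":0.01,"twist":-11.8},{"claw":1,"tx":0.0235,"ty":0.2894,"tz":0.03,"twist":-11.8},{"claw":1,"tx":0.0235,"ty":0.2894,"tz":0.044,"twist":-11.8},{"claw":1,"tx":0.0235,"ty":0.2894,"tz":0.044,"twist":-11.8},{"claw":1,"tx":0.0235,"ty":0.2894,"tz":0.044,"twist":-11.8}]'
python3 - <<'E'
from h import *
c=wcam(4); save(c,"w7"); np.save("/tmp/c.npy",c,allow_pickle=True)
E
```

```text
time: 8.75
tcp_pos: [0.5557, -0.0319, 0.2815]
orientation: [0.036, 0.999, -0.0, -0.001]
contact_force: [0.0, 0.8, -2.8]
finger_gap: 0.0103
avg 8.9 [ 0.5563 -0.0321  0.2827] [-1.7999e+02 -1.0000e-02  1.7584e+02] std [0.0004 0.0001 0.0008] F [ 0.  -0.5 -3.1] gap 0.0105
```

View pics/w7.png

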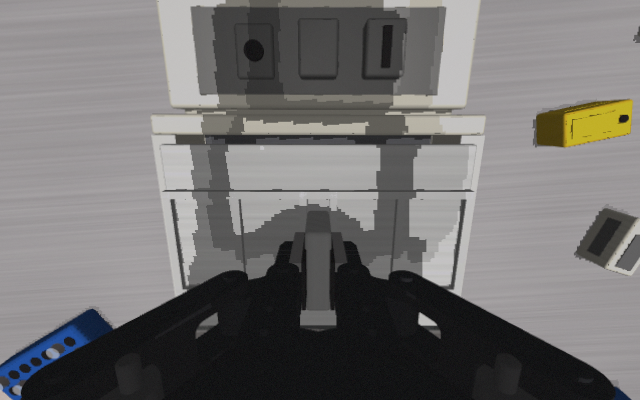

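```bash
python3 - <<'E'
from h import *
c=np.load("/tmp/c.npy",allow_pickle=True).item(); save(c,"w7a",(140,90,500,220),2.2)
for u,v in((152,115),(485,115),(160,135),(477,135)): p=pt(c,u,v,.075); print(p, delta(c["p"],c["r"],p))
for u,v in((161,145),(475,145)): p=pt(c,u,v,.101); print("pl",p, delta(c["p"],c["r"],p))
for u,v in((172,106),(464,106)): p=pt(c,u,v,.05); print("con",p, delta(c["p"],c["r"],p))
a=pt(c,256,50,.054);d=pt(c,380,48,.064);print(a,d,delta(c["p"],c["r"],(a+d)/2))
E
```

```text
[ 0.4795583  -0.12369278  0.075     ] [ 0.0699 -0.0969  0.2077]
[0.49324943 0.06985117 0.075     ] [0.0703 0.0971 0.2077]
[ 0.491106   -0.12154419  0.075     ] [ 0.0585 -0.0939  0.2077]
[0.50438191 0.06611512 0.075     ] [0.0589 0.0942 0.2077]
pl [ 0.49572744 -0.10822798  0.101     ] [ 0.0549 -0.0803  0.1817]
pl [0.50703611 0.05163558 0.101     ] [0.0552 0.0799 0.1817]
con [ 0.47348825 -0.12298237  0.05      ] [ 0.076  -0.0967  0.2327]
con [0.48709955 0.06947662 0.05      ] [0.0764 0.0963 0.2327]
[ 0.44480487 -0.06267468  0.054     ] [0.45111155 0.01168166 0.064     ] [ 0.1085 -0.0013  0.2237]
```

View pics/w7a.png

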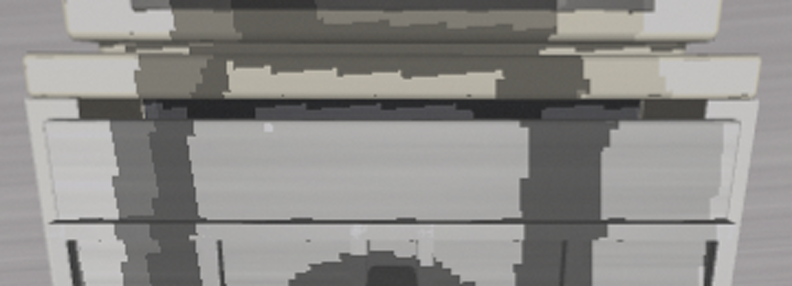

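```bash
python3 -m jog '[{"claw":1,"tx":0,"ty":0,"tz":0.015,"twist":0},{"claw":1,"tx":0,"ty":0,"tz":0.03,"twist":0},{"claw":1,"tx":0,"ty":0,"tz":0.045,"twist":0},{"claw":1,"tx":0,"ty":0,"tz":0.055,"twist":0},{"claw":1,"tx":0,"ty":0,"tz":0.06,"twist":0},{"claw":1,"tx":0,"ty":0,"tz":0.062,"twist":0},{"claw":1,"tx":0,"ty":0,"tz":0.062,"twist":0}]'
python3 -c "
from h import *
stavg(4)"
```

```text
time: 9.65
tcp_pos: [0.5563, -0.0311, 0.2204]
orientation: [0.036, 0.999, 0.0, -0.0]
contact_force: [0.2, -0.4, -3.4]
finger_gap: 0.0102
avg 9.8 [ 0.5566 -0.0312  0.221 ] [-1.8000e+02  4.0000e-02  1.7592e+02] std [0.0002 0.     0.0004] F [ 0.5 -0.2 -4.1] gap 0.0103
```

```bash
python3 -m jog '[{"claw":1,"tx":0,"ty":0,"tz":0.001,"twist":0},{"claw":1,"tx":0,"ty":0,"tz":0.002,"twist":0},{"claw":1,"tx":0,"ty":0,"tz":0.003,"twist":0},{"claw":1,"tx":0,"ty":0,"tz":0.003,"twist":0}]'
python3 -c "
from h import *
stavg(3)"
```

```text
time: 10.2
tcp_pos: [0.5563, -0.0312, 0.2178]
orientation: [0.036, 0.999, -0.0, 0.0]
contact_force: [0.0, 0.3, -2.7]
finger_gap: 0.0105
avg 10.3 [ 0.5563 -0.0312  0.2178] [-1.8000e+02  2.0000e-02  1.7592e+02] std [0. 0. 0.] F [-0.7  0.5 -2.6] gap 0.0107
```

```bash
python3 -m jog '[{"claw":1,"tx":0,"ty":0,"tz":0.0015,"twist":0},{"claw":1,"tx":0,"ty":0,"tz":0.0015,"twist":0},{"claw":0.5,"tx":0,"ty":0,"tz":0.0015,"twist":0},{"claw":0.5,"tx":0,"ty":0,"tz":0.0015,"twist":0},{"claw":0.5,"tx":0,"ty":0,"tz":0.0015,"twist":0},{"claw":0.5,"tx":0,"ty":0,"tz":-0.03,"twist":0},{"claw":0.5,"tx":0,"ty":0,"tz":-0.08,"twist":0},{"claw":0.5,"tx":0,"ty":0,"tz":-0.12,"twist":0},{"claw":0.5,"tx":0,"ty":0,"tz":-0.12,"twist":0}]'
python3 - <<'E'
from h import *
c=wcam(4); save(c,"w8"); np.save("/tmp/c.npy",c,allow_pickle=True)
E
```

```text
time: 11.2
tcp_pos: [0.5591, -0.0314, 0.3453]
orientation: [0.036, 0.999, -0.0, 0.007]
contact_force: [0.7, -0.6, -1.0]
finger_gap: 0.0427
avg 11.35 [ 0.5575 -0.0313  0.341 ] [-179.99    0.37  175.92] std [0.0012 0.0001 0.0029] F [-1.  -0.3 -0.9] gap 0.0429
```

View pics/w8.png

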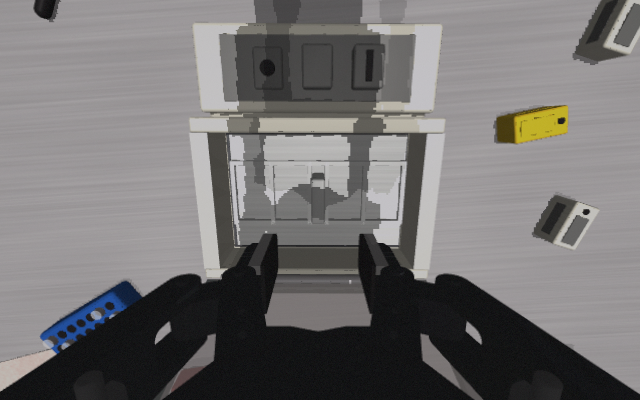

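```bash
python3 -m jog '[{"claw":0.2,"tx":0.055,"ty":0.25,"tz":-0.07,"twist":90},{"claw":0.2,"tx":0.055,"ty":0.25,"tz":-0.07,"twist":90},{"claw":0.2,"tx":0.055,"ty":0.25,"tz":-0.07,"twist":90},{"claw":0.2,"tx":0.055,"ty":0.25,"tz":-0.07,"twist":90},{"claw":0.2,"tx":0.055,"ty":0.25,"tz":-0.07,"twist":90},{"claw":0.2,"tx":0.055,"ty":0.25,"tz":-0.07,"twist":90},{"claw":0.2,"tx":0.055,"ty":0.25,"tz":-0.07,"twist":90},{"claw":0.2,"tx":0.055,"ty":0.25,"tz":-0.07,"twist":90},{"claw":0.2,"tx":0.055,"ty":0.25,"tz":-0.07,"twist":90},{"claw":0.2,"tx":0.055,"ty":0.25,"tz":-0.07,"twist":90},{"claw":0.2,"tx":0.055,"ty":0.25,"tz":-0.07,"twist":90},{"claw":0.2,"tx":0.055,"ty":0.25,"tz":-0.07,"twist":90}]'
python3 - <<'E'
from h import *
c=wcam(4); save(c,"w9"); np.save("/tmp/c.npy",c,allow_pickle=True)
E
```

```text
time: 12.6
tcp_pos: [0.5187, 0.222, 0.4051]
orientation: [0.732, 0.681, -0.002, -0.001]
contact_force: [0.7, -0.0, -0.8]
finger_gap: 0.0684
avg 12.75 [0.5188 0.222  0.4056] [-1.7982e+02  8.0000e-02  8.6030e+01] std [0.0001 0.     0.0004] F [ 1.  -1.2 -0.9] gap 0.0685
```

View pics/w9.png

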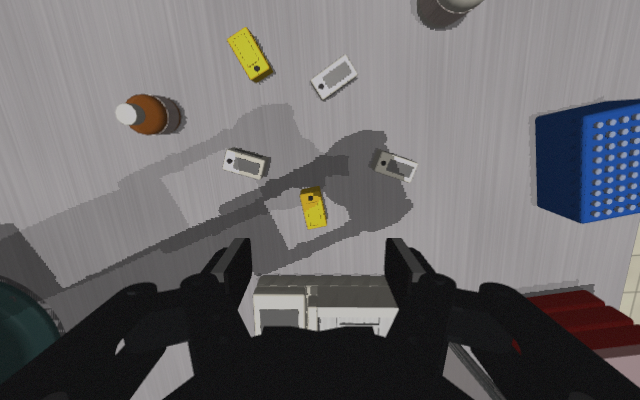

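```bash
python3 - <<'E'
from h import *
c=np.load("/tmp/c.npy",allow_pickle=True).item()
im=c["img"][:,:,::-1]
cr=[im[140:190,y:y+60] for y in (215,366)]+[im[50:100,303:363]]
cv2.imwrite("pics/c9.png",np.vstack([cv2.resize(x,(360,300),interpolation=cv2.INTER_CUBIC) for x in cr[:1]]+[]) if 0 else np.hstack([cv2.resize(x,(264,220),interpolation=cv2.INTER_CUBIC) for x in cr]))
E
```

```text
(no output)
```

View pics/c9.png

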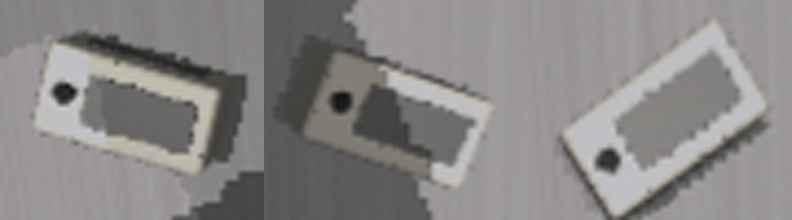

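```bash
cat >> h.py <<'E'
def cart(c,q,off,k,z=.03):
    P=[pt(c,off[0]+x/k,off[1]+y/k,z) for x,y in q]; m=np.mean(P,0)
    n=np.linalg.norm
    print("sides",[round(n(P[i]-P[i-1]),4) for i in range(4)])
    if n(P[1]-P[0])>n(P[2]-P[1]): d=P[1]-P[0]+P[2]-P[3]
    else: d=P[2]-P[1]+P[3]-P[0]
    a=np.degrees(np.arctan2(d[1],d[0])); print("centre",m.round(4),"long axis deg",round(a,1)); return m,a
def go(c,m,a,ztcp):
    """tool delta to put TCP over m at ztcp, tool y along a (mod 180, nearest)"""
    h=c["r"].as_euler("xyz",degrees=True)[2]; dh=((a+90-h)+90)%180-90
    print("delta",delta(c["p"],c["r"],[m[0],m[1],ztcp]),"twist",round(-dh,1))
E
python3 - <<'E'
from h import *
c=np.load("/tmp/c.npy",allow_pickle=True).item()
for n,q,o in [("C",[(52,42),(220,92),(203,175),(35,130)],(215,140)),("A",[(71,50),(229,100),(198,187),(41,133)],(366,140)),("B",[(187,20),(240,105),(82,217),(34,133)],(303,50))]:
    print(n); m,a=cart(c,q,o,4.4); go(c,m,a,.33)
E
```

```text
C
sides [np.float64(0.0247), np.float64(0.0463), np.float64(0.0236), np.float64(0.0469)]
centre [0.4295 0.2412 0.03  ] long axis deg -19.9
delta [ 0.0131 -0.0902  0.0759] twist 16.0
A
sides [np.float64(0.0235), np.float64(0.0455), np.float64(0.0249), np.float64(0.0465)]
centre [0.6116 0.2269 0.03  ] long axis deg -21.9
delta [0.0114 0.0924 0.0753] twist 17.9
B
sides [np.float64(0.0458), np.float64(0.0237), np.float64(0.0475), np.float64(0.0234)]
centre [0.5416 0.3314 0.03  ] long axis deg -149.8
delta [0.1108 0.0154 0.0754] twist -34.2
```

```bash
python3 -m jog '[{"claw":0.15,"tx":0.0114,"ty":0.0924,"tz":0,"twist":17.9},{"claw":0.15,"tx":0.0114,"ty":0.0924,"tz":0.05,"twist":17.9},{"claw":0.15,"tx":0.0114,"ty":0.0924,"tz":0.1,"twist":17.9},{"claw":0.15,"tx":0.0114,"ty":0.0924,"tz":0.14,"twist":17.9},{"claw":0.15,"tx":0.0114,"ty":0.0924,"tz":0.15,"twist":17.9},{"claw":0.15,"tx":0.0114,"ty":0.0924,"tz":0.15,"twist":17.9},{"claw":0.15,"tx":0.0114,"ty":0.0924,"tz":0.15,"twist":17.9}]'
python3 - <<'E'
from h import *
c=wcam(4); save(c,"w10",(220,130,420,280),4); np.save("/tmp/c.npy",c,allow_pickle=True)
E
```

```text
time: 13.5
tcp_pos: [0.6129, 0.2273, 0.2598]
orientation: [0.829, 0.56, 0.001, 0.0]
contact_force: [0.3, -0.2, -0.0]
finger_gap: 0.0728
avg 13.65 [0.6133 0.2274 0.261 ] [179.78  -0.18  68.05] std [0.0002 0.0001 0.0008] F [ 0.6 -0.2 -0.3] gap 0.0724
```

View pics/w10.png

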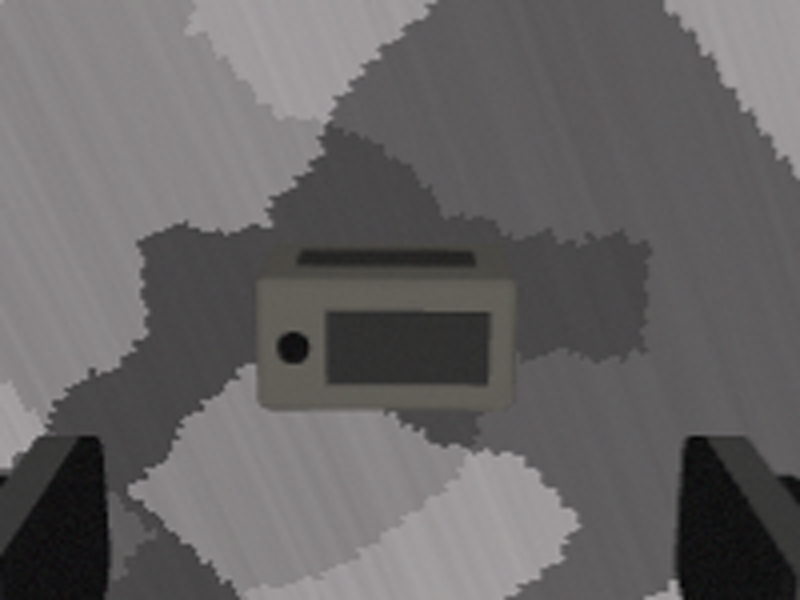

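```bash
python3 - <<'E'
from h import *
c=np.load("/tmp/c.npy",allow_pickle=True).item()
m,a=cart(c,[(257,278),(516,278),(515,410),(257,410)],(220,130),4); go(c,m,a,.181)
E
```

```text
sides [np.float64(0.0253), np.float64(0.0464), np.float64(0.0253), np.float64(0.0477)]
centre [0.6122 0.2266 0.03  ] long axis deg -21.9
delta [-0.0014 -0.001   0.08  ] twist -0.1
```

```bash
python3 -m jog '[{"claw":0.15,"tx":-0.001,"ty":-0.001,"tz":0.04,"twist":0},{"claw":0.15,"tx":-0.001,"ty":-0.001,"tz":0.065,"twist":0},{"claw":0.15,"tx":-0.001,"ty":-0.001,"tz":0.08,"twist":0},{"claw":0.15,"tx":-0.001,"ty":-0.001,"tz":0.08,"twist":0},{"claw":1,"tx":-0.001,"ty":-0.001,"tz":0.08,"twist":0},{"claw":1,"tx":-0.001,"ty":-0.001,"tz":0.08,"twist":0},{"claw":1,"tx":-0.001,"ty":-0.001,"tz":0.08,"twist":0},{"claw":1,"tx":-0.001,"ty":-0.001,"tz":0.08,"twist":0},{"claw":1,"tx":-0.001,"ty":-0.001,"tz":0.08,"twist":0}]' 40
python3 -m jog '[{"claw":1,"tx":0,"ty":0,"tz":-0.02,"twist":0},{"claw":1,"tx":0,"ty":0,"tz":-0.06,"twist":0},{"claw":1,"tx":0,"ty":0,"tz":-0.1,"twist":0},{"claw":1,"tx":0,"ty":0,"tz":-0.13,"twist":0},{"claw":1,"tx":0,"ty":0,"tz":-0.13,"twist":0}]'
python3 - <<'E'
from h import *
c=wcam(4); save(c,"w11",(160,100,480,340),2.4); np.save("/tmp/c.npy",c,allow_pickle=True)
O=np.array([.5563,-.0312]);y=np.radians(-4.08);Rm=np.array([[np.cos(y),-np.sin(y)],[np.sin(y),np.cos(y)]])
for k in(-.062,-.026,.026,.062): print(k); go(c,O+Rm@[0,k],-4.08,.29)
E
```

```text
time: 14.6
tcp_pos: [0.6121, 0.2268, 0.18]
orientation: [0.829, 0.559, 0.002, 0.001]
contact_force: [0.2, -0.3, 5.7]
finger_gap: 0.0471
time: 15.1
tcp_pos: [0.613, 0.2271, 0.3146]
orientation: [0.829, 0.559, 0.005, 0.002]
contact_force: [-0.2, -0.5, 1.1]
finger_gap: 0.0473
avg 15.25 [0.6116 0.2266 0.3106] [179.79  -0.18  68.02] std [0.001  0.0003 0.0028] F [-0.3 -0.1 -2.3] gap 0.047
-0.062
delta [-0.3188  0.0642  0.0198] twist -17.9
-0.026
delta [-0.2846  0.0531  0.0199] twist -17.9
0.026
delta [-0.2351  0.0371  0.02  ] twist -17.9
0.062
delta [-0.2008  0.0261  0.0201] twist -17.9
```

View pics/w11.png

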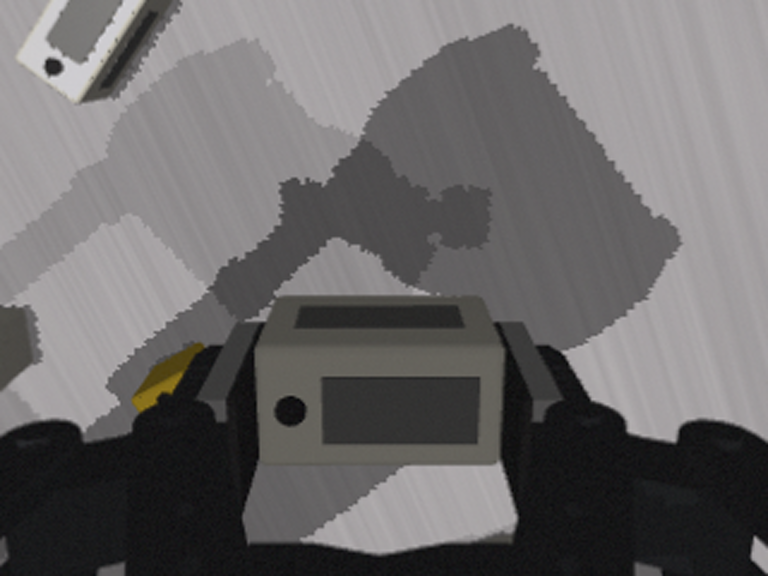

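```bash
python3 -m jog '[{"claw":1,"tx":-0.047,"ty":-0.014,"tz":0,"twist":-8},{"claw":1,"tx":-0.0944,"ty":-0.0283,"tz":0,"twist":-16},{"claw":1,"tx":-0.12,"ty":-0.015,"tz":0,"twist":-17.9},{"claw":1,"tx":-0.17,"ty":0.01,"tz":0,"twist":-17.9},{"claw":1,"tx":-0.22,"ty":0.03,"tz":0,"twist":-17.9},{"claw":1,"tx":-0.27,"ty":0.048,"tz":0.005,"twist":-17.9},{"claw":1,"tx":-0.3188,"ty":0.0642,"tz":0.02,"twist":-17.9},{"claw":1,"tx":-0.3188,"ty":0.0642,"tz":0.02,"twist":-17.9},{"claw":1,"tx":-0.3188,"ty":0.0642,"tz":0.02,"twist":-17.9},{"claw":1,"tx":-0.3188,"ty":0.0642,"tz":0.02,"twist":-17.9}]'
python3 - <<'E'
from h import *
c=np.load("/tmp/c.npy",allow_pickle=True).item()
for v in (243.8,292.9):print(delta(c["p"],c["r"],pt(c,318,v,.160)))
c=wcam(4); save(c,"w12",(120,80,520,380),2); np.save("/tmp/c.npy",c,allow_pickle=True)
E
```

```text
time: 16.3
tcp_pos: [0.5505, -0.093, 0.2863]
orientation: [0.732, 0.681, -0.001, -0.001]
contact_force: [0.1, 0.7, -0.0]
finger_gap: 0.0471
[ 0.0126 -0.0006  0.1506]
[-0.0123 -0.0006  0.1505]
avg 16.45 [ 0.5509 -0.0923  0.287 ] [-1.7992e+02 -4.0000e-02  8.5950e+01] std [0.0003 0.0004 0.0005] F [ 1.  -0.  -0.8] gap 0.0474
```

View pics/w12.png

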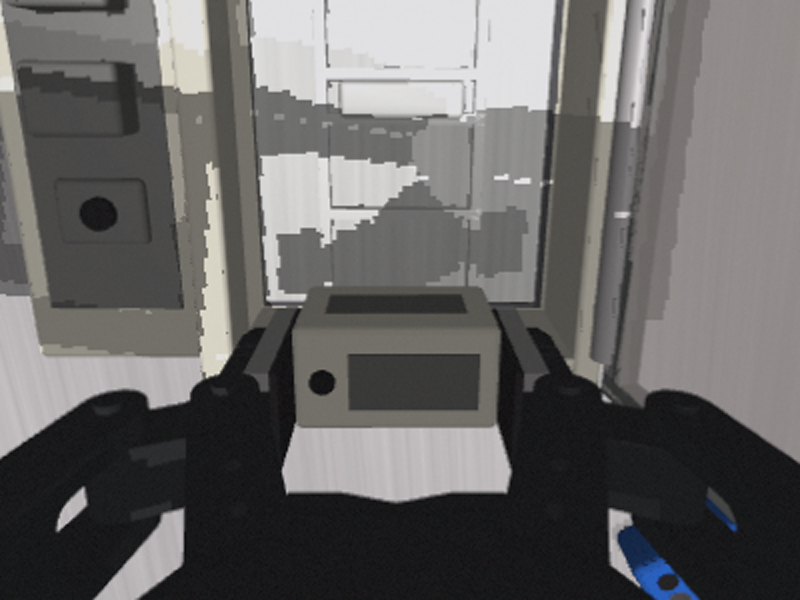

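```bash
python3 - <<'E'
from h import *
c=np.load("/tmp/c.npy",allow_pickle=True).item()
f=lambda u,v,z: pt(c,120+u/2,80+v/2,z)
O=np.array([.5563,-.0312]);y=np.radians(-4.08);Rm=np.array([[np.cos(y),-np.sin(y)],[np.sin(y),np.cos(y)]])
for n,u,v,z in[("rib44",400,209,.04),("ribL",330,209,.04),("ribR",471,209,.04),("plateL",266,303,.036),("plateR",538,303,.036),("blkfL",341,117,.07),("blkfR",463,117,.07),("rib",400,72,.04),("wallL",248,2,.036),("wallR",555,2,.036),("rimL",222,250,.075),("rimR",603,3,.075)]:
    p=f(u,v,z); print(n,(Rm.T@(p[:2]-O)).round(4))
print((Rm.T@(c["p"][:2]-O)).round(4))
E
```

```text
rib44 [-0.0006 -0.0426]
ribL [-0.0273 -0.0427]
ribR [ 0.0264 -0.0426]
plateL [-0.0549 -0.0828]
plateR [ 0.0555 -0.0824]
blkfL [-0.0195 -0.0065]
blkfR [ 0.0188 -0.0064]
rib [-0.0009  0.0075]
wallL [-0.0547  0.0312]
wallR [0.0538 0.0314]
rimL [-0.0587 -0.0487]
rimR [0.0578 0.0264]
[-0.001  -0.0613]
```

```bash
python3 -m jog '[{"claw":1,"tx":-0.0007,"ty":0.0005,"tz":0.025,"twist":0},{"claw":1,"tx":-0.0007,"ty":0.0005,"tz":0.045,"twist":0},{"claw":1,"tx":-0.0007,"ty":0.0005,"tz":0.06,"twist":0},{"claw":1,"tx":-0.0007,"ty":0.0005,"tz":0.067,"twist":0},{"claw":1,"tx":-0.0007,"ty":0.0005,"tz":0.069,"twist":0},{"claw":1,"tx":-0.0007,"ty":0.0005,"tz":0.07,"twist":0},{"claw":1,"tx":-0.0007,"ty":0.0005,"tz":0.07,"twist":0}]'
python3 -c "
from h import *
stavg(3)"
```

```text
time: 17.2
tcp_pos: [0.5521, -0.0941, 0.2185]
orientation: [0.732, 0.682, 0.0, 0.001]
contact_force: [0.8, 0.0, -1.5]
finger_gap: 0.0472
avg 17.3 [ 0.5521 -0.0941  0.2186] [1.799e+02 1.000e-02 8.592e+01] std [0.     0.     0.0001] F [-0.4 -0.5 -0.8] gap 0.047
```

```bash
python3 -m jog '[{"claw":1,"tx":0.0008,"ty":0,"tz":0.001,"twist":0},{"claw":1,"tx":0.0008,"ty":0,"tz":0.002,"twist":0},{"claw":1,"tx":0.0008,"ty":0,"tz":0.002,"twist":0},{"claw":0.28,"tx":0.0008,"ty":0,"tz":0.002,"twist":0},{"claw":0.28,"tx":0.0008,"ty":0,"tz":0.002,"twist":0},{"claw":0.28,"tx":0.0008,"ty":0,"tz":0.002,"twist":0},{"claw":0.28,"tx":0.0008,"ty":0,"tz":0.002,"twist":0},{"claw":0.28,"tx":0.0008,"ty":0,"tz":-0.03,"twist":0},{"claw":0.28,"tx":0.0008,"ty":0,"tz":-0.08,"twist":0},{"claw":0.28,"tx":0.0008,"ty":0,"tz":-0.11,"twist":0},{"claw":0.28,"tx":0.0008,"ty":0,"tz":-0.11,"twist":0}]'
python3 - <<'E'
from h import *
c=wcam(4); save(c,"w13",(120,80,520,380),2); np.save("/tmp/c.npy",c,allow_pickle=True)
E
```

```text
time: 18.4
tcp_pos: [0.5539, -0.0937, 0.3339]
orientation: [0.732, 0.681, 0.003, 0.005]
contact_force: [0.8, 0.9, 0.6]
finger_gap: 0.0615
avg 18.55 [ 0.5524 -0.0934  0.3302] [1.7973e+02 4.0000e-02 8.5920e+01] std [0.0011 0.0002 0.0026] F [-0.9 -0.2  0.1] gap 0.0613
```

View pics/w13.png

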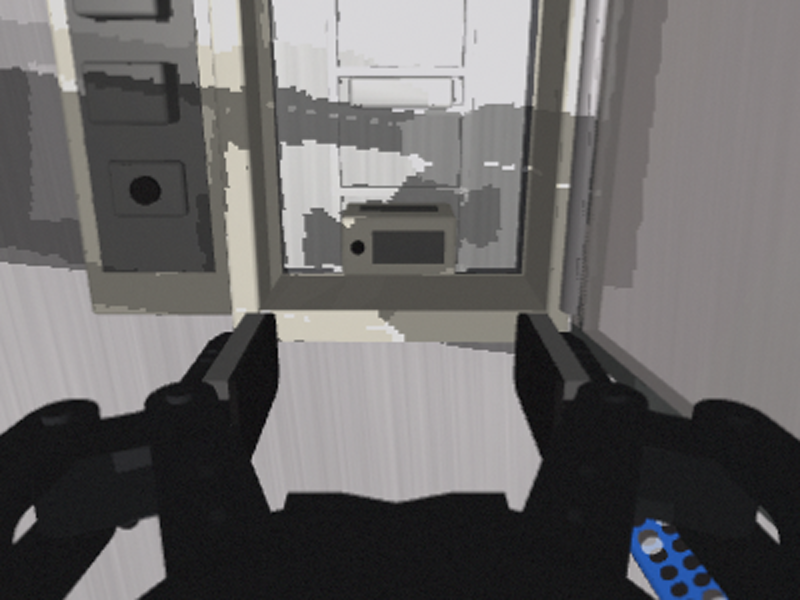

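```bash
python3 -m jog '[{"claw":0.15,"tx":0.045,"ty":-0.02,"tz":0,"twist":4},{"claw":0.15,"tx":0.09,"ty":-0.04,"tz":0,"twist":8},{"claw":0.15,"tx":0.14,"ty":-0.063,"tz":0,"twist":12},{"claw":0.15,"tx":0.185,"ty":-0.083,"tz":0,"twist":15.8},{"claw":0.15,"tx":0.23,"ty":-0.103,"tz":0,"twist":15.8},{"claw":0.15,"tx":0.275,"ty":-0.123,"tz":0.01,"twist":15.8},{"claw":0.15,"tx":0.325,"ty":-0.1458,"tz":0.04,"twist":15.8},{"claw":0.15,"tx":0.325,"ty":-0.1458,"tz":0.07,"twist":15.8},{"claw":0.15,"tx":0.325,"ty":-0.1458,"tz":0.07,"twist":15.8},{"claw":0.15,"tx":0.325,"ty":-0.1458,"tz":0.07,"twist":15.8}]'
python3 - <<'E'
from h import *
c=wcam(4); save(c,"w14"); save(c,"w14a",(220,130,420,280),4); np.save("/tmp/c.npy",c,allow_pickle=True)
E
```

```text
time: 19.6
tcp_pos: [0.428, 0.2409, 0.2554]
orientation: [0.818, 0.575, -0.003, -0.0]
contact_force: [0.8, 0.4, 0.1]
finger_gap: 0.0727
avg 19.75 [0.4293 0.2409 0.2573] [-1.7996e+02  7.0000e-02  7.0110e+01] std [0.0009 0.     0.0013] F [0.8 0.1 0.1] gap 0.0728
```

View pics/w14.png

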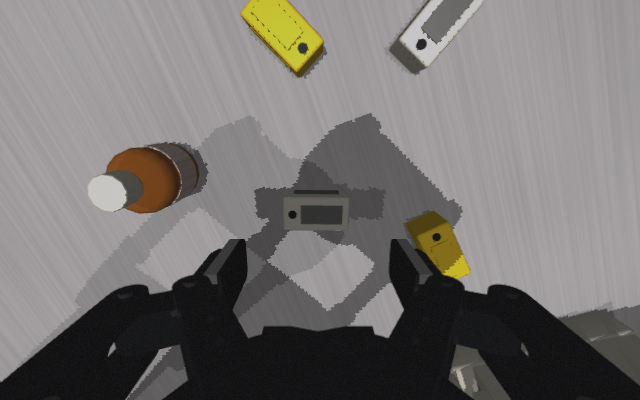

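View pics/w14a.png

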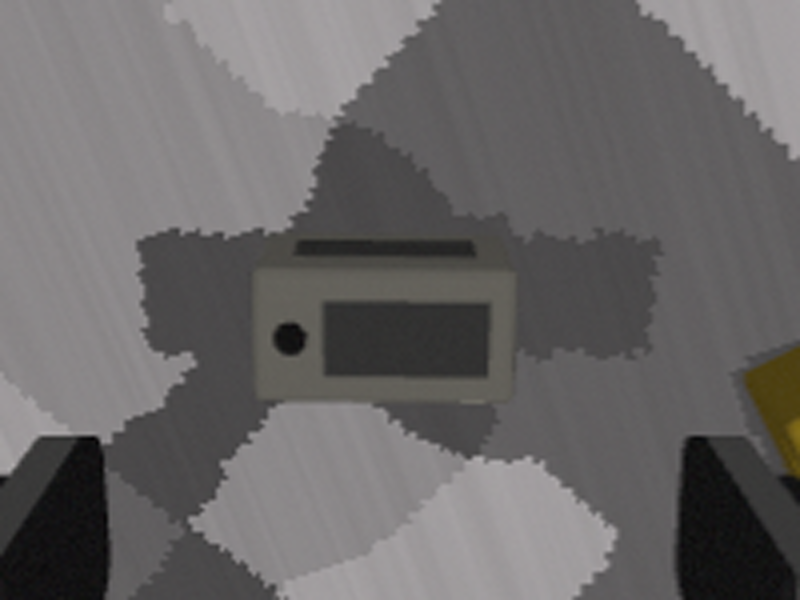

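```bash
python3 - <<'E'
from h import *
c=np.load("/tmp/c.npy",allow_pickle=True).item()
m,a=cart(c,[(255,268),(516,268),(515,402),(256,402)],(220,130),4); go(c,m,a,.181)
E
```

```text
sides [np.float64(0.0251), np.float64(0.0458), np.float64(0.0251), np.float64(0.0469)]
centre [0.4278 0.2423 0.03  ] long axis deg -19.7
delta [ 0.0009 -0.0019  0.0763] twist -0.1
```

```bash
python3 -m jog '[{"claw":0.25,"tx":0.001,"ty":-0.0015,"tz":0.03,"twist":0},{"claw":0.25,"tx":0.001,"ty":-0.0015,"tz":0.06,"twist":0},{"claw":0.25,"tx":0.001,"ty":-0.0015,"tz":0.076,"twist":0},{"claw":0.25,"tx":0.001,"ty":-0.0015,"tz":0.076,"twist":0},{"claw":1,"tx":0.001,"ty":-0.0015,"tz":0.076,"twist":0},{"claw":1,"tx":0.001,"ty":-0.0015,"tz":0.076,"twist":0},{"claw":1,"tx":0.001,"ty":-0.0015,"tz":0.076,"twist":0},{"claw":1,"tx":0.001,"ty":-0.0015,"tz":0.076,"twist":0},{"claw":1,"tx":0.001,"ty":-0.0015,"tz":0.076,"twist":0}]' 40
python3 -m jog '[{"claw":1,"tx":0,"ty":0,"tz":-0.02,"twist":0},{"claw":1,"tx":0,"ty":0,"tz":-0.06,"twist":0},{"claw":1,"tx":0,"ty":0,"tz":-0.1,"twist":0},{"claw":1,"tx":0,"ty":0,"tz":-0.13,"twist":0},{"claw":1,"tx":0,"ty":0,"tz":-0.13,"twist":0}]'
python3 - <<'E'
from h import *
c=wcam(4); save(c,"w15",(160,100,480,340),2.4); np.save("/tmp/c.npy",c,allow_pickle=True)
O=np.array([.5563,-.0312]);y=np.radians(-4.08);Rm=np.array([[np.cos(y),-np.sin(y)],[np.sin(y),np.cos(y)]])
for k in(-.026,.026,.062): print(k); go(c,O+Rm@[0,k],-4.08,.29)
E
```

```text
time: 20.7
tcp_pos: [0.4292, 0.2431, 0.1833]
orientation: [0.819, 0.574, 0.001, 0.0]
contact_force: [0.8, -1.2, 5.9]
finger_gap: 0.047
time: 21.2
tcp_pos: [0.4301, 0.2439, 0.3172]
orientation: [0.818, 0.574, 0.005, 0.001]
contact_force: [-0.0, -0.2, 0.2]
finger_gap: 0.0475
avg 21.35 [0.4288 0.2432 0.3138] [179.83  -0.19  70.13] std [0.0009 0.0005 0.0024] F [ 0.1  0.2 -1.4] gap 0.047
-0.026
delta [-0.2398  0.2202  0.0237] twist -15.8
0.026
delta [-0.1897  0.2061  0.0238] twist -15.8
0.062
delta [-0.1551  0.1963  0.0239] twist -15.8
```

View pics/w15.png

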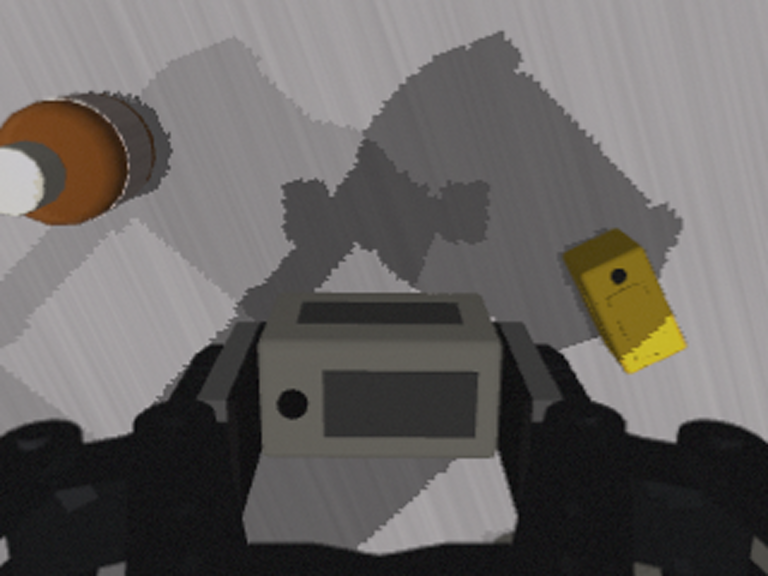

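```bash
python3 -m jog '[{"claw":1,"tx":-0.03,"ty":0.027,"tz":0,"twist":-4},{"claw":1,"tx":-0.06,"ty":0.055,"tz":0,"twist":-8},{"claw":1,"tx":-0.09,"ty":0.082,"tz":0,"twist":-12},{"claw":1,"tx":-0.12,"ty":0.11,"tz":0,"twist":-15.8},{"claw":1,"tx":-0.15,"ty":0.138,"tz":0,"twist":-15.8},{"claw":1,"tx":-0.18,"ty":0.165,"tz":0.0,"twist":-15.8},{"claw":1,"tx":-0.21,"ty":0.193,"tz":0.01,"twist":-15.8},{"claw":1,"tx":-0.2398,"ty":0.2202,"tz":0.024,"twist":-15.8},{"claw":1,"tx":-0.2398,"ty":0.2202,"tz":0.024,"twist":-15.8},{"claw":1,"tx":-0.2398,"ty":0.2202,"tz":0.024,"twist":-15.8},{"claw":1,"tx":-0.2398,"ty":0.2202,"tz":0.024,"twist":-15.8}]'
python3 - <<'E'
from h import *
c=np.load("/tmp/c.npy",allow_pickle=True).item()
for v in (240.8,289.6):print(delta(c["p"],c["r"],pt(c,318,v,.161)))
c=wcam(4); save(c,"w16",(120,80,520,380),2); np.save("/tmp/c.npy",c,allow_pickle=True)
O=np.array([.5563,-.0312]);y=np.radians(-4.08);Rm=np.array([[np.cos(y),-np.sin(y)],[np.sin(y),np.cos(y)]])
go(c,O+Rm@[0,-.026],-4.08,.2185)
E
```

```text
time: 22.5
tcp_pos: [0.5529, -0.0569, 0.2864]
orientation: [0.732, 0.682, -0.001, -0.001]
contact_force: [0.6, 0.1, -1.0]
finger_gap: 0.0474
[ 0.0131 -0.0006  0.1529]
[-0.0119 -0.0006  0.1528]
avg 22.65 [ 0.5532 -0.0566  0.2872] [-1.7992e+02 -2.0000e-02  8.5980e+01] std [0.0002 0.0002 0.0005] F [-0.4 -0.6 -0.4] gap 0.0469
delta [-0.0005  0.0014  0.0686] twist 0.1
```

View pics/w16.png

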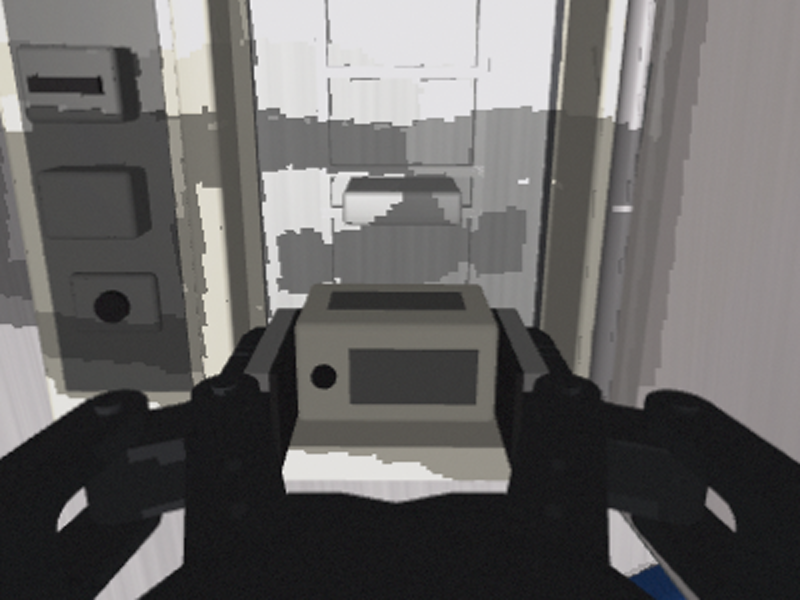

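```bash
python3 -m jog '[{"claw":1,"tx":-0.001,"ty":0.0018,"tz":0.025,"twist":0},{"claw":1,"tx":-0.001,"ty":0.0018,"tz":0.045,"twist":0},{"claw":1,"tx":-0.001,"ty":0.0018,"tz":0.06,"twist":0},{"claw":1,"tx":-0.001,"ty":0.0018,"tz":0.065,"twist":0},{"claw":1,"tx":-0.001,"ty":0.0018,"tz":0.067,"twist":0},{"claw":1,"tx":-0.001,"ty":0.0018,"tz":0.0685,"twist":0},{"claw":1,"tx":-0.001,"ty":0.0018,"tz":0.0685,"twist":0}]'
python3 -c "
from h import *
stavg(3)"
```

```text
time: 23.4
tcp_pos: [0.5559, -0.0588, 0.22]
orientation: [0.732, 0.682, 0.0, 0.001]
contact_force: [0.2, 0.4, -0.3]
finger_gap: 0.0476
avg 23.5 [ 0.5559 -0.0588  0.22  ] [1.7991e+02 1.0000e-02 8.5920e+01] std [0. 0. 0.] F [ 0.5  0.6 -1.7] gap 0.0471
```

```bash
python3 -m jog '[{"claw":1,"tx":0.001,"ty":-0.001,"tz":0.0005,"twist":0},{"claw":1,"tx":0.001,"ty":-0.001,"tz":0.0015,"twist":0},{"claw":1,"tx":0.001,"ty":-0.001,"tz":0.0015,"twist":0},{"claw":0.28,"tx":0.001,"ty":-0.001,"tz":0.0015,"twist":0},{"claw":0.28,"tx":0.001,"ty":-0.001,"tz":0.0015,"twist":0},{"claw":0.28,"tx":0.001,"ty":-0.001,"tz":0.0015,"twist":0},{"claw":0.28,"tx":0.001,"ty":-0.001,"tz":0.0015,"twist":0},{"claw":0.28,"tx":0.001,"ty":-0.001,"tz":-0.03,"twist":0},{"claw":0.28,"tx":0.001,"ty":-0.001,"tz":-0.08,"twist":0},{"claw":0.28,"tx":0.001,"ty":-0.001,"tz":-0.11,"twist":0},{"claw":0.28,"tx":0.001,"ty":-0.001,"tz":-0.11,"twist":0}]'
python3 - <<'E'
from h import *
c=wcam(4); save(c,"w17",(120,80,520,380),2); np.save("/tmp/c.npy",c,allow_pickle=True)
ct=cam("top"); save(ct,"t17",(140,130,460,280),2.5)
E
```

```text
time: 24.6
tcp_pos: [0.5568, -0.058, 0.3352]
orientation: [0.732, 0.681, 0.003, 0.004]
contact_force: [0.3, -1.2, 0.9]
finger_gap: 0.0614
avg 24.75 [ 0.5553 -0.0578  0.3315] [1.7974e+02 2.0000e-02 8.5920e+01] std [0.0011 0.0001 0.0026] F [-0.6 -0.2 -0.8] gap 0.0615
```

View pics/w17.png

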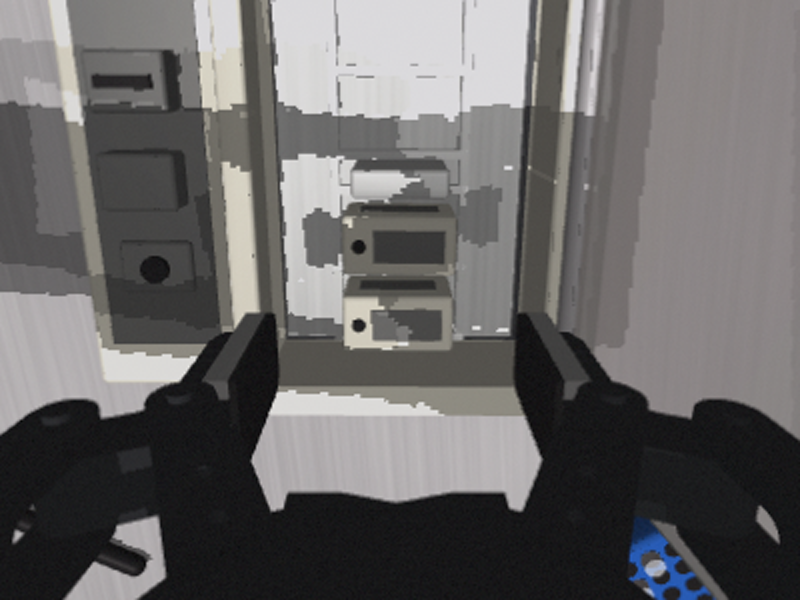

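View pics/t17.png

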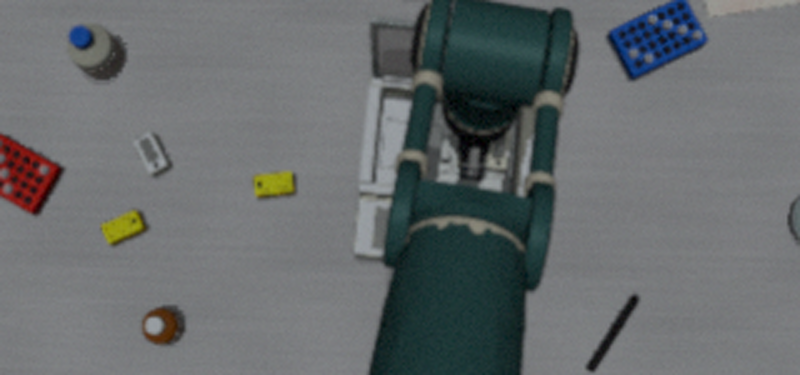

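```bash
python3 -m jog '[{"claw":0.15,"tx":0.05,"ty":-0.005,"tz":0,"twist":-5},{"claw":0.15,"tx":0.1,"ty":-0.01,"tz":0,"twist":-10},{"claw":0.15,"tx":0.15,"ty":-0.015,"tz":0,"twist":-15},{"claw":0.15,"tx":0.2,"ty":-0.02,"tz":0,"twist":-20},{"claw":0.15,"tx":0.25,"ty":-0.026,"tz":0,"twist":-25},{"claw":0.15,"tx":0.3,"ty":-0.031,"tz":0,"twist":-30},{"claw":0.15,"tx":0.345,"ty":-0.036,"tz":0.02,"twist":-34.3},{"claw":0.15,"tx":0.387,"ty":-0.0407,"tz":0.04,"twist":-34.3},{"claw":0.15,"tx":0.387,"ty":-0.0407,"tz":0.07,"twist":-34.3},{"claw":0.15,"tx":0.387,"ty":-0.0407,"tz":0.07,"twist":-34.3},{"claw":0.15,"tx":0.387,"ty":-0.0407,"tz":0.07,"twist":-34.3}]'
python3 - <<'E'
from h import *
c=wcam(4); save(c,"w18");save(c,"w18a",(220,130,420,280),4); np.save("/tmp/c.npy",c,allow_pickle=True)
E
```

```text
time: 25.95
tcp_pos: [0.5405, 0.3306, 0.2569]
orientation: [0.498, 0.867, -0.002, -0.001]
contact_force: [0.8, -1.4, 0.7]
finger_gap: 0.0724
avg 26.1 [0.5415 0.3305 0.259 ] [-1.7993e+02  1.0000e-02  1.2018e+02] std [0.0007 0.     0.0014] F [ 0.3 -0.4  0.6] gap 0.0729
```

View pics/w18.png

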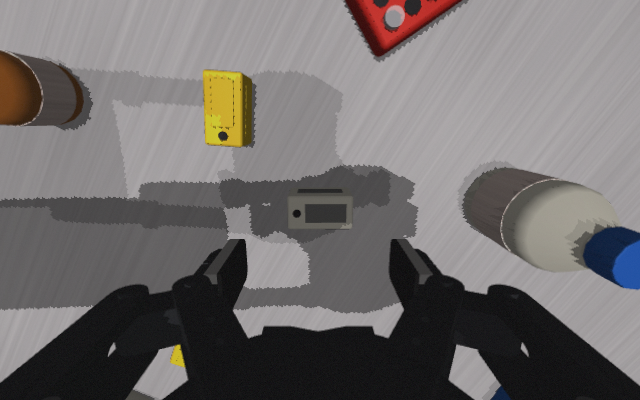

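View pics/w18a.png

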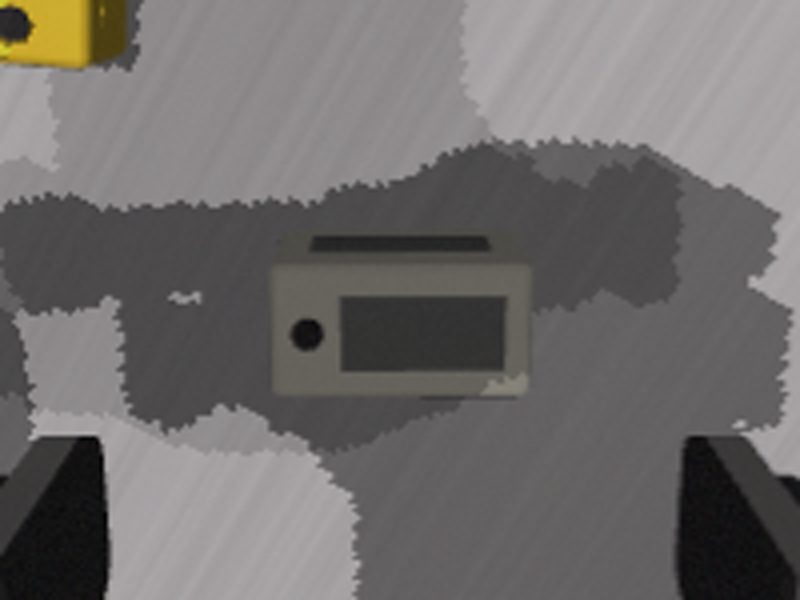

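```bash
python3 - <<'E'
from h import *
c=np.load("/tmp/c.npy",allow_pickle=True).item()
m,a=cart(c,[(273,265),(531,264),(530,395),(273,396)],(220,130),4); go(c,m,a,.181)
E
```

```text
sides [np.float64(0.0247), np.float64(0.0456), np.float64(0.0247), np.float64(0.0468)]
centre [0.5409 0.333  0.03  ] long axis deg 30.6
delta [0.0024 0.0008 0.078 ] twist -0.4
```

```bash
python3 -m jog '[{"claw":0.2,"tx":0.002,"ty":0.001,"tz":0.03,"twist":-0.3},{"claw":0.2,"tx":0.002,"ty":0.001,"tz":0.06,"twist":-0.3},{"claw":0.2,"tx":0.002,"ty":0.001,"tz":0.077,"twist":-0.3},{"claw":0.2,"tx":0.002,"ty":0.001,"tz":0.077,"twist":-0.3},{"claw":1,"tx":0.002,"ty":0.001,"tz":0.077,"twist":-0.3},{"claw":1,"tx":0.002,"ty":0.001,"tz":0.077,"twist":-0.3},{"claw":1,"tx":0.002,"ty":0.001,"tz":0.077,"twist":-0.3},{"claw":1,"tx":0.002,"ty":0.001,"tz":0.077,"twist":-0.3},{"claw":1,"tx":0.002,"ty":0.001,"tz":0.077,"twist":-0.3}]' 40
python3 -m jog '[{"claw":1,"tx":0,"ty":0,"tz":-0.02,"twist":0},{"claw":1,"tx":0,"ty":0,"tz":-0.06,"twist":0},{"claw":1,"tx":0,"ty":0,"tz":-0.1,"twist":0},{"claw":1,"tx":0,"ty":0,"tz":-0.13,"twist":0},{"claw":1,"tx":0,"ty":0,"tz":-0.13,"twist":0}]'
python3 - <<'E'
from h import *
c=wcam(4); save(c,"w19",(160,100,480,340),2.4); np.save("/tmp/c.npy",c,allow_pickle=True)
O=np.array([.5563,-.0312]);y=np.radians(-4.08);Rm=np.array([[np.cos(y),-np.sin(y)],[np.sin(y),np.cos(y)]])
for k in(.026,.062): print(k); go(c,O+Rm@[0,k],-4.08,.29)
E
```

```text
time: 27.05
tcp_pos: [0.5422, 0.334, 0.1841]
orientation: [0.496, 0.868, 0.001, 0.001]
contact_force: [0.8, -1.3, 6.0]
finger_gap: 0.0468
time: 27.55
tcp_pos: [0.5432, 0.3346, 0.3187]
orientation: [0.496, 0.868, 0.005, 0.003]
contact_force: [0.7, 0.3, -0.2]
finger_gap: 0.0471
avg 27.7 [0.5419 0.3339 0.3148] [179.74   0.   120.53] std [0.0009 0.0005 0.0027] F [ 0.5  0.  -0.7] gap 0.047
0.026
delta [-0.3004 -0.1584  0.0241] twist 34.6
0.062
delta [-0.2708 -0.1379  0.0242] twist 34.6
```

View pics/w19.png

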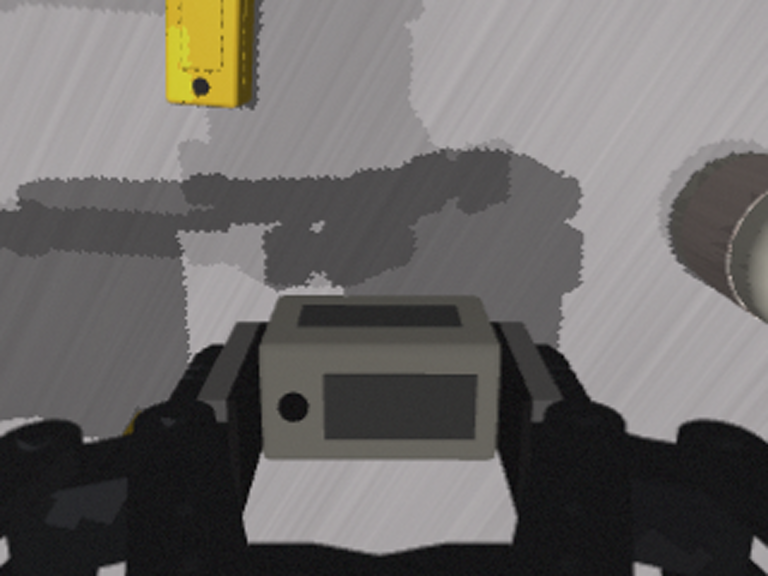

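```bash
python3 -m jog '[{"claw":1,"tx":-0.035,"ty":-0.018,"tz":0,"twist":6},{"claw":1,"tx":-0.07,"ty":-0.036,"tz":0,"twist":12},{"claw":1,"tx":-0.105,"ty":-0.053,"tz":0,"twist":18},{"claw":1,"tx":-0.14,"ty":-0.071,"tz":0,"twist":25},{"claw":1,"tx":-0.18,"ty":-0.092,"tz":0,"twist":32},{"claw":1,"tx":-0.22,"ty":-0.112,"tz":0.0,"twist":34.6},{"claw":1,"tx":-0.25,"ty":-0.127,"tz":0.01,"twist":34.6},{"claw":1,"tx":-0.2708,"ty":-0.1379,"tz":0.024,"twist":34.6},{"claw":1,"tx":-0.2708,"ty":-0.1379,"tz":0.024,"twist":34.6},{"claw":1,"tx":-0.2708,"ty":-0.1379,"tz":0.024,"twist":34.6},{"claw":1,"tx":-0.2708,"ty":-0.1379,"tz":0.024,"twist":34.6}]'
python3 - <<'E'
from h import *
c=np.load("/tmp/c.npy",allow_pickle=True).item()
for v in (100+342/2.4,100+458/2.4):print(delta(c["p"],c["r"],pt(c,318,v,.1615)))
c=wcam(4); save(c,"w20",(120,80,520,380),2); np.save("/tmp/c.npy",c,allow_pickle=True)
O=np.array([.5563,-.0312]);y=np.radians(-4.08);Rm=np.array([[np.cos(y),-np.sin(y)],[np.sin(y),np.cos(y)]])
go(c,O+Rm@[0,.062],-4.08,.2195)
E
```

```text
time: 28.85
tcp_pos: [0.5599, 0.031, 0.2877]
orientation: [0.732, 0.682, -0.0, -0.001]
contact_force: [0.8, 0.8, -0.9]
finger_gap: 0.0472
[ 0.013  -0.0008  0.1533]
[-0.012  -0.0008  0.1533]
avg 29.0 [0.5601 0.0312 0.2882] [-1.7999e+02 -2.0000e-02  8.5990e+01] std [0.0001 0.0001 0.0003] F [-0.3  0.4 -0.4] gap 0.0473
delta [-0.0005  0.0007  0.0687] twist 0.1
```

View pics/w20.png

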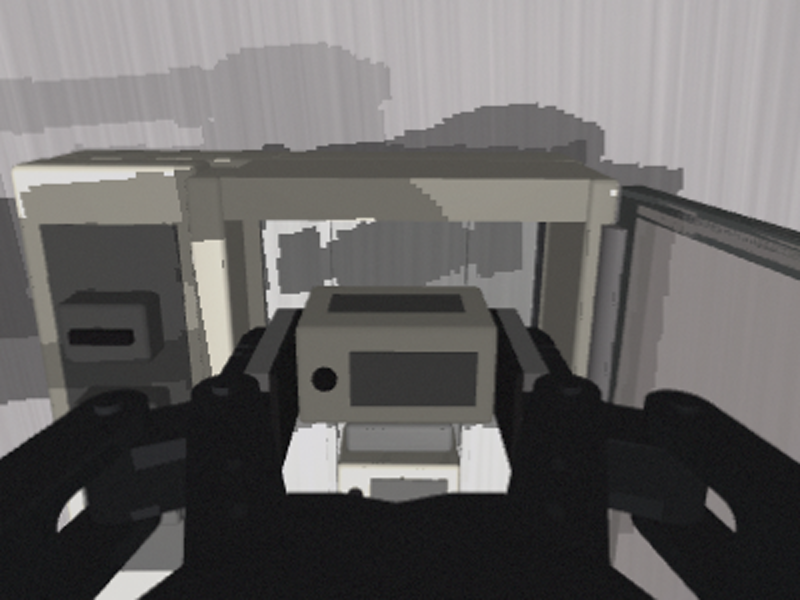

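```bash
python3 -m jog '[{"claw":1,"tx":-0.0005,"ty":0.001,"tz":0.025,"twist":0},{"claw":1,"tx":-0.0005,"ty":0.001,"tz":0.045,"twist":0},{"claw":1,"tx":-0.0005,"ty":0.001,"tz":0.06,"twist":0},{"claw":1,"tx":-0.0005,"ty":0.001,"tz":0.065,"twist":0},{"claw":1,"tx":-0.0005,"ty":0.001,"tz":0.067,"twist":0},{"claw":1,"tx":-0.0005,"ty":0.001,"tz":0.0685,"twist":0},{"claw":1,"tx":-0.0005,"ty":0.001,"tz":0.0685,"twist":0}]'
python3 -c "
from h import *
stavg(3); print(.5563+.062*.0713,-.0312+.0618)"
```

```text
time: 29.75
tcp_pos: [0.5615, 0.0296, 0.2205]
orientation: [0.732, 0.681, 0.001, 0.0]
contact_force: [-0.4, 0.6, -1.1]
finger_gap: 0.0472
avg 29.85 [0.5615 0.0296 0.2205] [ 1.7991e+02 -1.0000e-02  8.5920e+01] std [0.     0.     0.0001] F [ 0.1 -0.4  0.1] gap 0.0472
0.5607206 0.030600000000000002
```

```bash
python3 -m jog '[{"claw":1,"tx":0.0005,"ty":0,"tz":0.0005,"twist":0},{"claw":1,"tx":0.0005,"ty":0,"tz":0.0015,"twist":0},{"claw":1,"tx":0.0005,"ty":0,"tz":0.0015,"twist":0},{"claw":0.28,"tx":0.0005,"ty":0,"tz":0.0015,"twist":0},{"claw":0.28,"tx":0.0005,"ty":0,"tz":0.0015,"twist":0},{"claw":0.28,"tx":0.0005,"ty":0,"tz":0.0015,"twist":0},{"claw":0.28,"tx":0.0005,"ty":0,"tz":0.0015,"twist":0},{"claw":0.28,"tx":0.0005,"ty":0,"tz":-0.03,"twist":0},{"claw":0.28,"tx":0.0005,"ty":0,"tz":-0.08,"twist":0},{"claw":0.28,"tx":0.0005,"ty":0,"tz":-0.11,"twist":0},{"claw":0.28,"tx":0.0005,"ty":0,"tz":-0.11,"twist":0}]'
python3 - <<'E'
from h import *
c=wcam(4); save(c,"w21",(120,80,520,380),2); np.save("/tmp/c.npy",c,allow_pickle=True)
ct=cam("scene"); save(ct,"s21",(200,120,480,330),2.8)
E
```

```text
time: 30.95
tcp_pos: [0.5634, 0.0301, 0.3358]
orientation: [0.732, 0.681, 0.004, 0.004]
contact_force: [0.1, -0.2, 0.0]
finger_gap: 0.0613
avg 31.1 [0.5619 0.0301 0.332 ] [ 1.7974e+02 -2.0000e-02  8.5920e+01] std [0.0011 0.     0.0026] F [-1.   0.2 -0.3] gap 0.0615
```

View pics/w21.png

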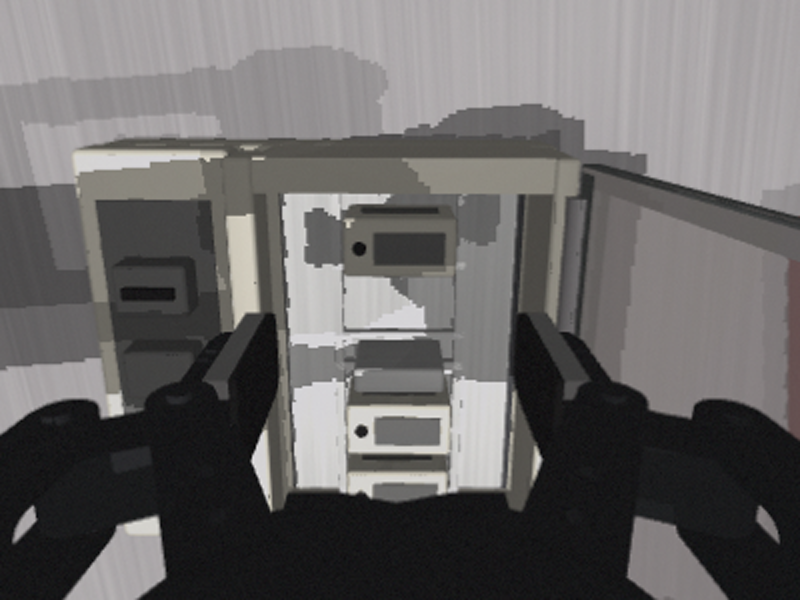

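View pics/s21.png

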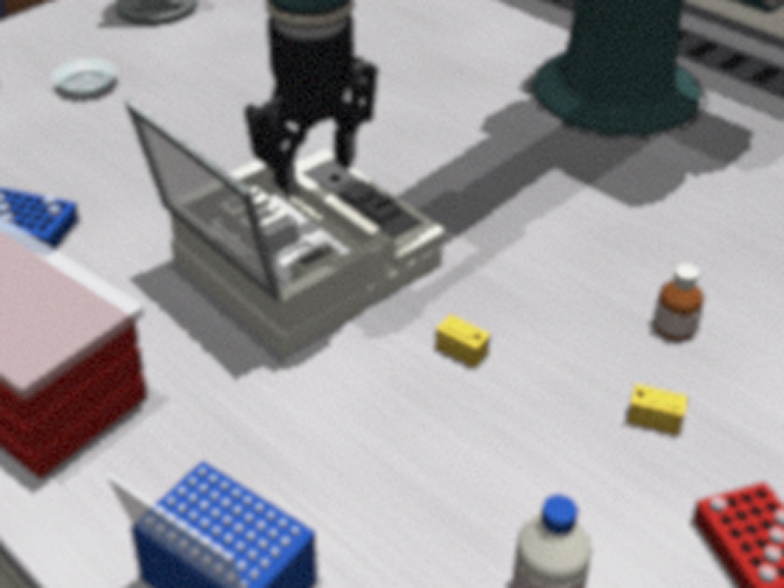

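```bash
python3 -m jog '[{"claw":1,"tx":0.05,"ty":0,"tz":-0.02,"twist":0},{"claw":1,"tx":0.1,"ty":0,"tz":-0.04,"twist":0},{"claw":1,"tx":0.1,"ty":0,"tz":-0.04,"twist":0},{"claw":1,"tx":0.1,"ty":0,"tz":-0.04,"twist":0}]' 40
python3 - <<'E'
from h import *
c=wcam(4); save(c,"w22",(180,150,480,390),2.6); np.save("/tmp/c.npy",c,allow_pickle=True)
E
```

```text
time: 31.6
tcp_pos: [0.568, 0.1312, 0.3688]
orientation: [0.731, 0.683, -0.001, -0.0]
contact_force: [0.1, -0.4, 0.7]
finger_gap: 0.0033
avg 31.75 [0.5677 0.1299 0.3681] [-1.7986e+02  7.0000e-02  8.5990e+01] std [0.0002 0.0009 0.0004] F [ 0.   0.3 -0.5] gap 0.0001
```

View pics/w22.png

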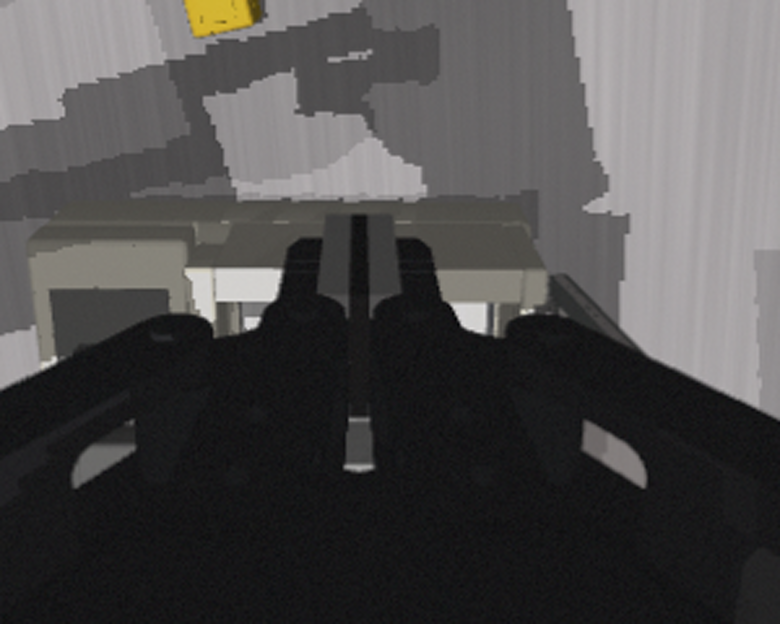

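```bash
python3 -m jog '[{"claw":0.2,"tx":-0.05,"ty":-0.01,"tz":0,"twist":0},{"claw":0.2,"tx":-0.1,"ty":-0.014,"tz":0,"twist":0},{"claw":0.2,"tx":-0.15,"ty":-0.014,"tz":0,"twist":0},{"claw":0.2,"tx":-0.2,"ty":-0.014,"tz":0,"twist":0},{"claw":0.2,"tx":-0.25,"ty":-0.014,"tz":0,"twist":0},{"claw":0.2,"tx":-0.25,"ty":-0.014,"tz":0,"twist":0},{"claw":0.2,"tx":-0.25,"ty":-0.014,"tz":0,"twist":0}]'
python3 - <<'E'
from h import *
c=wcam(4); save(c,"w23",(220,60,420,260),3); np.save("/tmp/c.npy",c,allow_pickle=True)
E
```

```text
time: 32.5
tcp_pos: [0.5355, -0.1207, 0.3689]
orientation: [0.734, 0.68, -0.0, -0.001]
contact_force: [-0.1, 0.9, -0.3]
finger_gap: 0.0684
avg 32.65 [ 0.5358 -0.1191  0.369 ] [-1.7993e+02 -4.0000e-02  8.5800e+01] std [0.0002 0.0011 0.0001] F [-0.1  0.5 -0.1] gap 0.0684
```

View pics/w23.png

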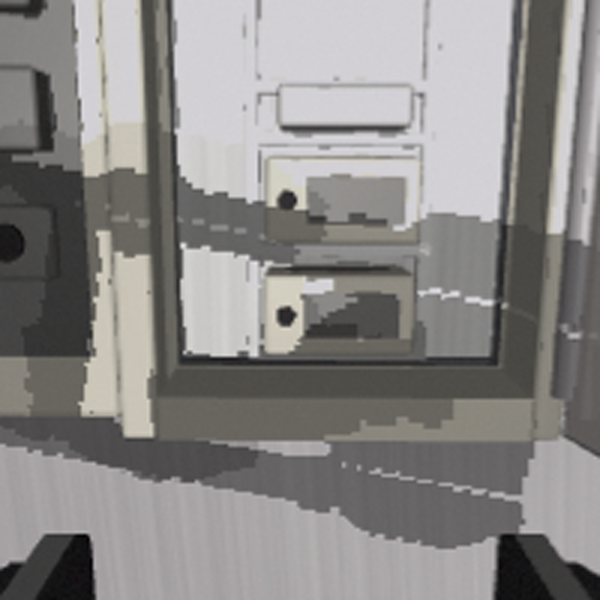

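```bash
python3 - <<'E'
from h import *
c=np.load("/tmp/c.npy",allow_pickle=True).item(); save(c,"w24",(200,0,440,200),3.2)
O=np.array([.5563,-.0312]);y=np.radians(-4.08);Rm=np.array([[np.cos(y),-np.sin(y)],[np.sin(y),np.cos(y)]])
for q in [(266,158),(420,158),(418,240),(267,242)],[(266,272),(415,272),(413,354),(266,356)]:
    m,a=cart(c,q,(220,60),3,.066); print((Rm.T@(m[:2]-O)).round(4))
E
```

```text
sides [np.float64(0.0247), np.float64(0.0462), np.float64(0.0241), np.float64(0.0464)]
centre [ 0.5538 -0.0601  0.066 ] long axis deg -3.7
[-0.0005 -0.029 ]
sides [np.float64(0.0265), np.float64(0.0463), np.float64(0.0259), np.float64(0.0468)]
centre [ 0.551  -0.0947  0.066 ] long axis deg -3.7
[-0.0008 -0.0637]
```

View pics/w24.png

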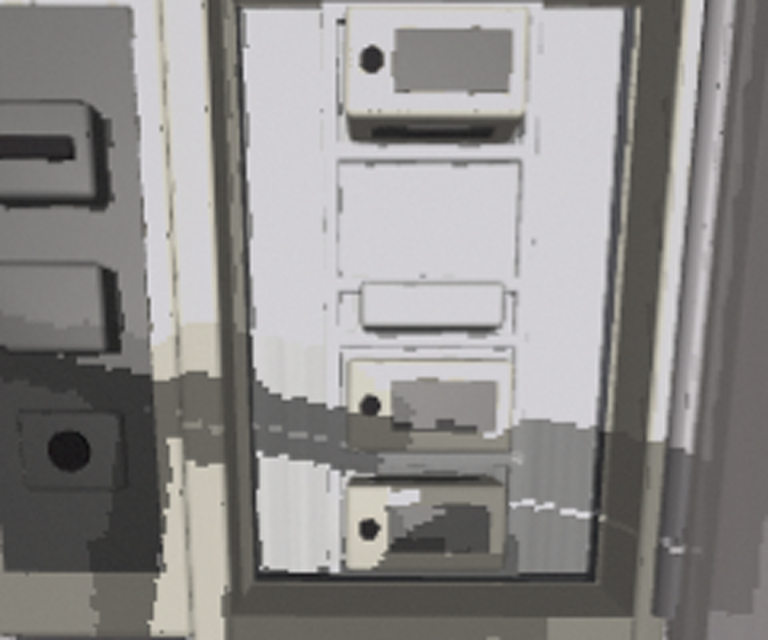

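```bash
python3 - <<'E'
from h import *
c=wcam(4); save(c,"w25",(290,100,390,190),8)
c0=c; np.save("/tmp/c.npy",c,allow_pickle=True)
O=np.array([.5563,-.0312]);y=np.radians(-4.08);Rm=np.array([[np.cos(y),-np.sin(y)],[np.sin(y),np.cos(y)]])
f=lambda u,v,z:(Rm.T@(pt(c,200+u/3.2,v/3.2,z)[:2]-O)).round(4)
print("blk",f(362,283,.07),f(502,325,.07),"cart3",f(437,6,.066),f(437,114,.066),"C",f(430,361,.066),f(430,450,.066),"A",f(427,484,.066),f(427,570,.066),"plate edge",f(430,576,.036),"rib",f(430,345,.04),f(430,160,.04))
E
```

```text
avg 32.85 [ 0.5365 -0.1173  0.3695] [-1.7998e+02 -2.0000e-02  8.6020e+01] std [0.0001 0.0001 0.0001] F [ 0.5  0.1 -0.3] gap 0.0687
blk [-0.0191  0.005 ] [ 0.0193 -0.0057] cart3 [0.     0.0717] [0.0006 0.0471] C [-0.     -0.0151] [ 0.0004 -0.0397] A [-0.0003 -0.0495] [ 0.0002 -0.075 ] plate edge [ 0.0029 -0.083 ] rib [ 0.0013 -0.0098] [0.0003 0.0416]
```

View pics/w25.png

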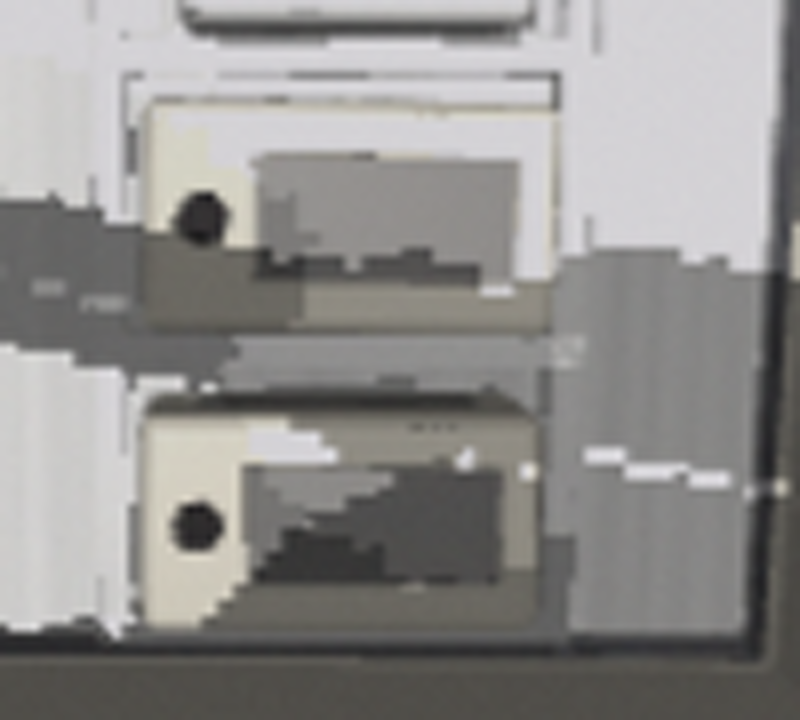

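```bash
python3 -m jog '[{"claw":0.2,"tx":0.05,"ty":0.01,"tz":0.02,"twist":0},{"claw":0.2,"tx":0.09,"ty":0.015,"tz":0.04,"twist":0},{"claw":0.2,"tx":0.09,"ty":0.015,"tz":0.04,"twist":0},{"claw":0.2,"tx":0.09,"ty":0.015,"tz":0.04,"twist":0},{"claw":0.2,"tx":0.09,"ty":0.015,"tz":0.04,"twist":0}]'
python3 - <<'E'
from h import *
c=wcam(4); save(c,"w26",(240,90,400,210),5); np.save("/tmp/c.npy",c,allow_pickle=True)
E
```

```text
time: 33.4
tcp_pos: [0.558, -0.0299, 0.3303]
orientation: [0.732, 0.682, 0.0, 0.0]
contact_force: [-0.8, -0.2, 0.9]
finger_gap: 0.0685
avg 33.55 [ 0.558  -0.0304  0.3305] [1.7992e+02 2.0000e-02 8.5900e+01] std [0.     0.0003 0.0002] F [0.3 0.8 0.2] gap 0.0685
```

View pics/w26.png

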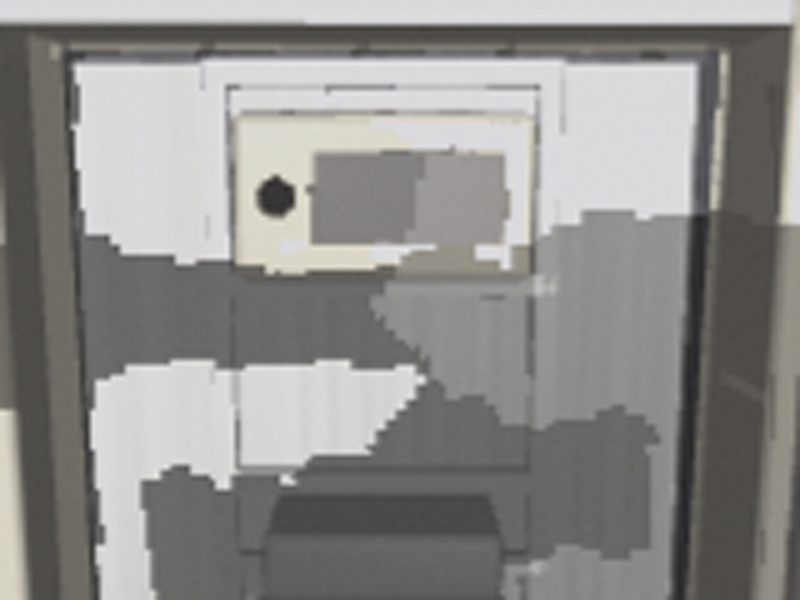

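```bash
python3 - <<'E'
from h import *
c=np.load("/tmp/c.npy",allow_pickle=True).item()
O=np.array([.5563,-.0312]);y=np.radians(-4.08);Rm=np.array([[np.cos(y),-np.sin(y)],[np.sin(y),np.cos(y)]])
f=lambda u,v,z:(Rm.T@(pt(c,240+u/5,90+v/5,z)[:2]-O)).round(4)
print("pocket far",f(380,88,.038),"cart far",f(380,113,.066),"near",f(380,274,.066),"rib26",f(380,283,.040),f(380,297,.036),"pk near",f(380,468,.036),"L/R",f(234,190,.066),f(535,190,.066))
E
```

```text
pocket far [-0.0005  0.0769] cart far [-0.0004  0.0722] near [-0.0004  0.0477] rib26 [-0.0005  0.044 ] [-0.0005  0.0411] pk near [-0.0005  0.0096] L/R [-0.0232  0.0606] [0.0239 0.0607]
```

```bash
python3 -m jog '[{"claw":1,"tx":0,"ty":0,"tz":-0.05,"twist":0},{"claw":1,"tx":0,"ty":0,"tz":-0.1,"twist":0},{"claw":1,"tx":0,"ty":0.0,"tz":-0.11,"twist":0},{"claw":1,"tx":0,"ty":0.045,"tz":-0.11,"twist":0},{"claw":1,"tx":0,"ty":0.09,"tz":-0.11,"twist":0},{"claw":1,"tx":0,"ty":0.14,"tz":-0.11,"twist":0},{"claw":1,"tx":0,"ty":0.14,"tz":-0.11,"twist":0},{"claw":1,"tx":0,"ty":0.14,"tz":-0.11,"twist":0}]' 60
python3 - <<'E'
from h import *
c=wcam(4); save(c,"w27"); np.save("/tmp/c.npy",c,allow_pickle=True)
ct=cam("scene"); save(ct,"s27",(200,80,440,260),3.3); np.save("/tmp/cs.npy",ct,allow_pickle=True)
E
```

```text
time: 34.4
tcp_pos: [0.6982, -0.0407, 0.4374]
orientation: [0.732, 0.681, -0.001, -0.001]
contact_force: [-1.3, -0.2, -0.1]
finger_gap: 0.0001
avg 34.55 [ 0.6972 -0.0404  0.439 ] [-179.91    0.     85.87] std [0.0007 0.0002 0.0011] F [ 0.7 -0.1  0.7] gap -0.0001
```

View pics/w27.png

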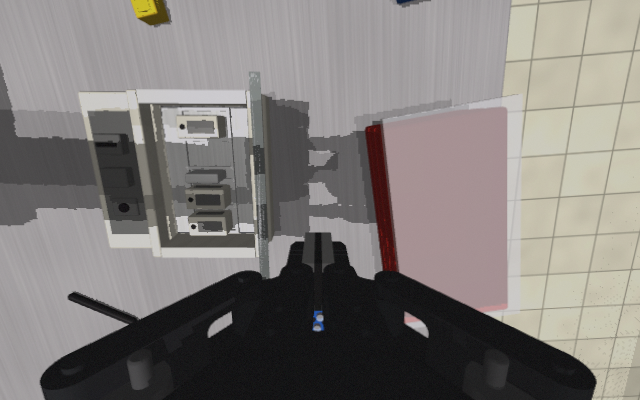

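View pics/s27.png

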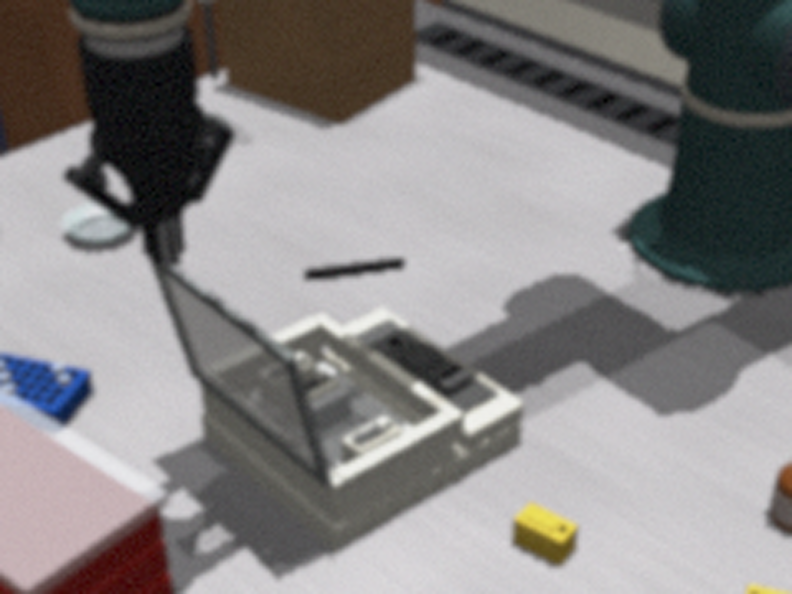

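```bash
python3 - <<'E'
from h import *
c=np.load("/tmp/c.npy",allow_pickle=True).item()
for u,v in((250,72),(260,72),(260,270),(268,270),(262,150)): print(delta(c["p"],c["r"],pt(c,u,v,.216)))
for u,v in((370,128),(397,270)):print("red",pt(c,u,v,.08),delta(c["p"],c["r"],pt(c,u,v,.08)))
E
```

```text
[ 0.0941 -0.0426  0.2231]
[ 0.0942 -0.0364  0.223 ]
[-0.0407 -0.0433  0.2231]
[-0.0406 -0.0374  0.223 ]
[ 0.0469 -0.0376  0.223 ]
red [0.75695337 0.01282985 0.08      ] [0.0574 0.0564 0.3589]
red [ 0.7868869  -0.16325533  0.08      ] [-0.1161  0.0989  0.3588]
```

```bash
python3 -m jog '[{"claw":1,"tx":0.01,"ty":0,"tz":0.04,"twist":0},{"claw":1,"tx":0.01,"ty":0,"tz":0.075,"twist":0},{"claw":1,"tx":0.01,"ty":-0.015,"tz":0.075,"twist":0},{"claw":1,"tx":0.01,"ty":-0.025,"tz":0.075,"twist":0},{"claw":1,"tx":0.01,"ty":-0.035,"tz":0.075,"twist":0},{"claw":1,"tx":0.01,"ty":-0.045,"tz":0.075,"twist":0},{"claw":1,"tx":0.01,"ty":-0.055,"tz":0.075,"twist":0}]'
python3 -m jog '[{"claw":1,"tx":0,"ty":-0.01,"tz":0,"twist":0},{"claw":1,"tx":0,"ty":-0.02,"tz":0,"twist":0},{"claw":1,"tx":0,"ty":-0.03,"tz":0,"twist":0},{"claw":1,"tx":0,"ty":-0.04,"tz":0,"twist":0},{"claw":1,"tx":0,"ty":-0.05,"tz":0,"twist":0},{"claw":1,"tx":0,"ty":-0.05,"tz":0,"twist":0}]'
python3 - <<'E'
from h import *
stavg(2)
ct=cam("scene"); save(ct,"s28",(200,80,440,260),3.3)
E
```

```text
time: 35.35
tcp_pos: [0.6437, -0.0259, 0.3679]
orientation: [0.732, 0.681, 0.003, 0.003]
contact_force: [4.1, 0.6, 2.7]
finger_gap: -0.0002
time: 35.95
tcp_pos: [0.5915, -0.0223, 0.3635]
orientation: [0.732, 0.681, -0.001, -0.001]
contact_force: [0.8, -0.4, 0.9]
finger_gap: -0.0002
avg 36.0 [ 0.5919 -0.0223  0.3637] [-1.7984e+02  1.0000e-02  8.5920e+01] std [0.0004 0.     0.0002] F [ 1.3  0.5 -1.5] gap 0.0002
```

View pics/s28.png

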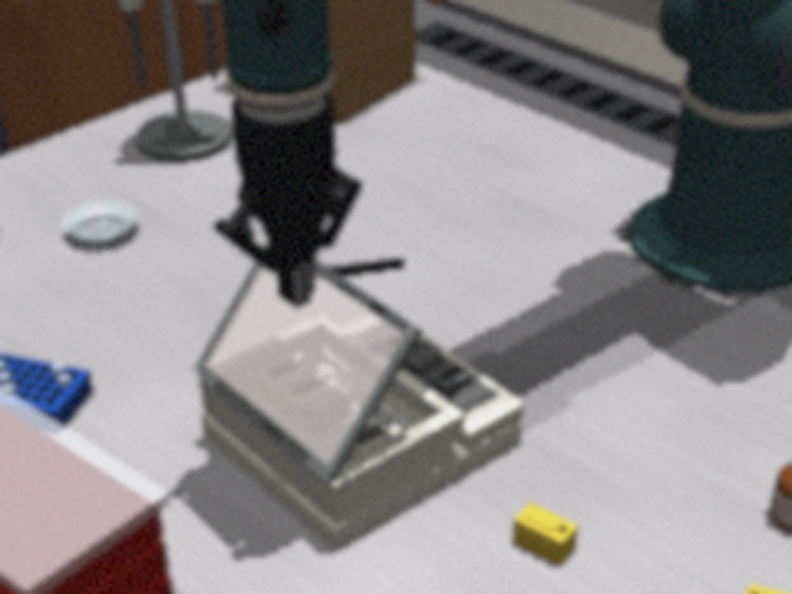

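```bash
python3 -m jog '[{"claw":1,"tx":0,"ty":0,"tz":-0.03,"twist":0},{"claw":1,"tx":0,"ty":-0.025,"tz":-0.03,"twist":0},{"claw":1,"tx":0,"ty":-0.047,"tz":-0.03,"twist":0},{"claw":1,"tx":0,"ty":-0.047,"tz":-0.01,"twist":0},{"claw":1,"tx":0,"ty":-0.047,"tz":0.005,"twist":0},{"claw":1,"tx":0,"ty":-0.047,"tz":0.02,"twist":0},{"claw":1,"tx":0,"ty":-0.047,"tz":0.035,"twist":0},{"claw":1,"tx":0,"ty":-0.047,"tz":0.05,"twist":0}]'
python3 -m jog '[{"claw":1,"tx":0,"ty":0,"tz":0.015,"twist":0},{"claw":1,"tx":0,"ty":0,"tz":0.03,"twist":0},{"claw":1,"tx":0,"ty":0,"tz":0.04,"twist":0},{"claw":1,"tx":0,"ty":0,"tz":0.04,"twist":0}]'
python3 - <<'E'
from h import *
stavg(2)
ct=cam("scene"); save(ct,"s29",(200,80,440,260),3.3)
E
```

```text
time: 36.85
tcp_pos: [0.5476, -0.0191, 0.3145]
orientation: [0.732, 0.681, 0.001, 0.001]
contact_force: [-0.3, 0.5, 7.5]
finger_gap: 0.0002
time: 37.25
tcp_pos: [0.5454, -0.0189, 0.2717]
orientation: [0.732, 0.681, -0.002, -0.002]
contact_force: [-0.7, 0.3, -0.3]
finger_gap: 0.0002
avg 37.3 [ 0.5456 -0.0189  0.2723] [-179.75   -0.     85.92] std [0.0003 0.     0.0006] F [-0.3  0.3  0.5] gap -0.0
```

View pics/s29.png

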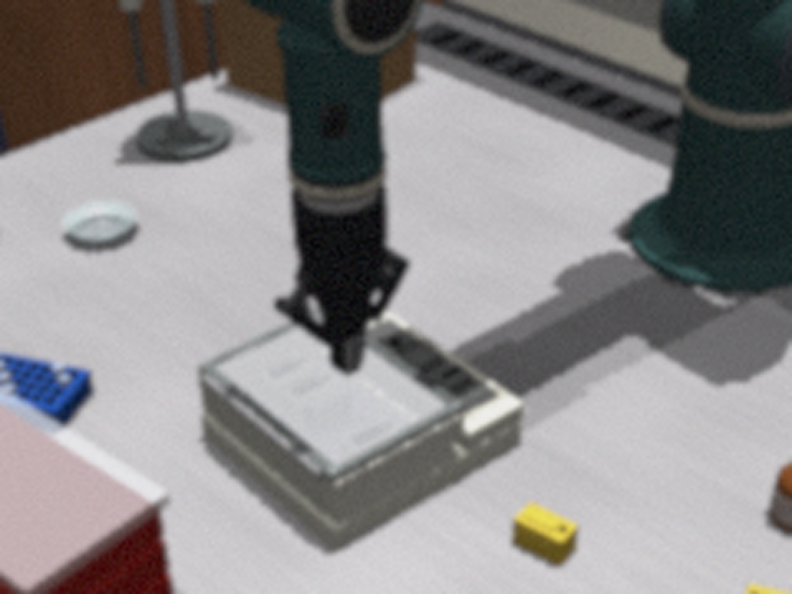

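```bash
python3 -m jog '[{"claw":1,"tx":0,"ty":-0.045,"tz":0,"twist":0},{"claw":1,"tx":0,"ty":-0.045,"tz":0.01,"twist":0},{"claw":1,"tx":0,"ty":-0.045,"tz":0.015,"twist":0},{"claw":1,"tx":0,"ty":-0.045,"tz":0.018,"twist":0},{"claw":1,"tx":0,"ty":-0.045,"tz":0.019,"twist":0},{"claw":1,"tx":0,"ty":-0.045,"tz":0.019,"twist":0}]'
python3 -m jog '[{"claw":1,"tx":0,"ty":0,"tz":0.001,"twist":0},{"claw":1,"tx":0,"ty":0,"tz":0.0015,"twist":0},{"claw":1,"tx":0,"ty":0,"tz":0.0015,"twist":0}]'
```

```text
time: 37.95
tcp_pos: [0.5026, -0.0159, 0.2561]
orientation: [0.732, 0.681, 0.0, 0.0]
contact_force: [0.9, 0.8, -1.0]
finger_gap: -0.0001
time: 38.25
tcp_pos: [0.5023, -0.0159, 0.2549]
orientation: [0.732, 0.681, 0.001, 0.001]
contact_force: [0.7, -0.3, 2.9]
finger_gap: 0.0002
```

```bash
python3 -m jog '[{"claw":1,"tx":0,"ty":0,"tz":-0.04,"twist":0},{"claw":1,"tx":0.02,"ty":-0.035,"tz":-0.04,"twist":0},{"claw":1,"tx":0.028,"ty":-0.054,"tz":-0.04,"twist":0},{"claw":1,"tx":0.028,"ty":-0.054,"tz":-0.04,"twist":0},{"claw":1,"tx":0.028,"ty":-0.054,"tz":-0.04,"twist":0}]'
python3 - <<'E'
from h import *
c=wcam(4); save(c,"w30",(200,130,440,310),3.2); np.save("/tmp/c.npy",c,allow_pickle=True)
print(delta(c["p"],c["r"],[.4509,.0161,.064+.173]))
E
```

```text
time: 38.75
tcp_pos: [0.4497, 0.0161, 0.2943]
orientation: [0.732, 0.682, 0.0, 0.0]
contact_force: [0.6, 0.3, 0.1]
finger_gap: -0.0001
avg 38.9 [0.4502 0.0158 0.2943] [1.7995e+02 1.0000e-02 8.5930e+01] std [0.0003 0.0002 0.    ] F [-0.1 -0.3  0.2] gap 0.0002
[0.0003 0.0006 0.0573]
```

View pics/w30.png

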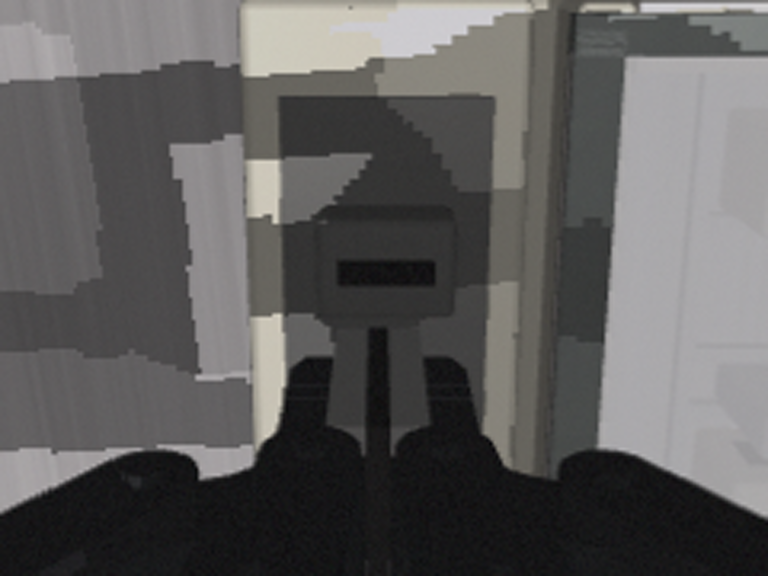

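```bash
python3 - <<'E'
from h import *
c=np.load("/tmp/c.npy",allow_pickle=True).item()
p=pt(c,200+387/3.2,130+269/3.2,.064); print(p,delta(c["p"],c["r"],p))
E
python3 -m jog '[{"claw":1,"tx":0,"ty":0.001,"tz":0.04,"twist":0},{"claw":1,"tx":0,"ty":0.001,"tz":0.05,"twist":0},{"claw":1,"tx":0,"ty":0.001,"tz":0.056,"twist":0},{"claw":1,"tx":0,"ty":0.001,"tz":0.06,"twist":0},{"claw":1,"tx":0,"ty":0.001,"tz":0.064,"twist":0},{"claw":1,"tx":0,"ty":0.001,"tz":0.066,"twist":0},{"claw":1,"tx":0,"ty":0.001,"tz":0.067,"twist":0},{"claw":1,"tx":0,"ty":0.001,"tz":0.067,"twist":0}]'
python3 -m jog '[{"claw":1,"tx":0,"ty":0,"tz":0.001,"twist":0},{"claw":1,"tx":0,"ty":0,"tz":0.001,"twist":0}]'
```

```text
[0.45185225 0.01599823 0.064     ] [0.0003 0.0014 0.2303]
time: 39.75
tcp_pos: [0.451, 0.0159, 0.2275]
orientation: [0.732, 0.681, 0.0, 0.0]
contact_force: [-1.1, -0.6, -0.2]
finger_gap: 0.0004
time: 39.95
tcp_pos: [0.4512, 0.0159, 0.2273]
orientation: [0.732, 0.682, 0.0, 0.0]
contact_force: [-2.4, -0.4, 6.3]
finger_gap: -0.0001
```

Up and away for a check.

```bash
python3 -m jog '[{"claw":1,"tx":0,"ty":0,"tz":0.001,"twist":0},{"claw":1,"tx":0,"ty":0,"tz":-0.05,"twist":0},{"claw":1,"tx":0,"ty":0,"tz":-0.1,"twist":0},{"claw":0.2,"tx":-0.05,"ty":0,"tz":-0.15,"twist":0},{"claw":0.2,"tx":-0.1,"ty":0.02,"tz":-0.15,"twist":0},{"claw":0.2,"tx":-0.13,"ty":0.04,"tz":-0.15,"twist":0},{"claw":0.2,"tx":-0.13,"ty":0.04,"tz":-0.15,"twist":0},{"claw":0.2,"tx":-0.13,"ty":0.04,"tz":-0.15,"twist":0}]'
python3 - <<'E'
from h import *
c=wcam(4); save(c,"w31",(180,20,480,250),2.6)
c=cam("scene"); save(c,"s31",(180,110,480,330),2.6)
E
```

```text
time: 40.75
tcp_pos: [0.4817, -0.1178, 0.3764]
orientation: [0.733, 0.68, 0.0, 0.0]
contact_force: [-0.1, 0.5, -0.5]
finger_gap: 0.0684
avg 40.9 [ 0.4811 -0.1165  0.3758] [-1.7994e+02 -4.0000e-02  8.5870e+01] std [0.0003 0.0008 0.0004] F [ 0.2 -0.8  0.4] gap 0.0683
```

View pics/w31.png

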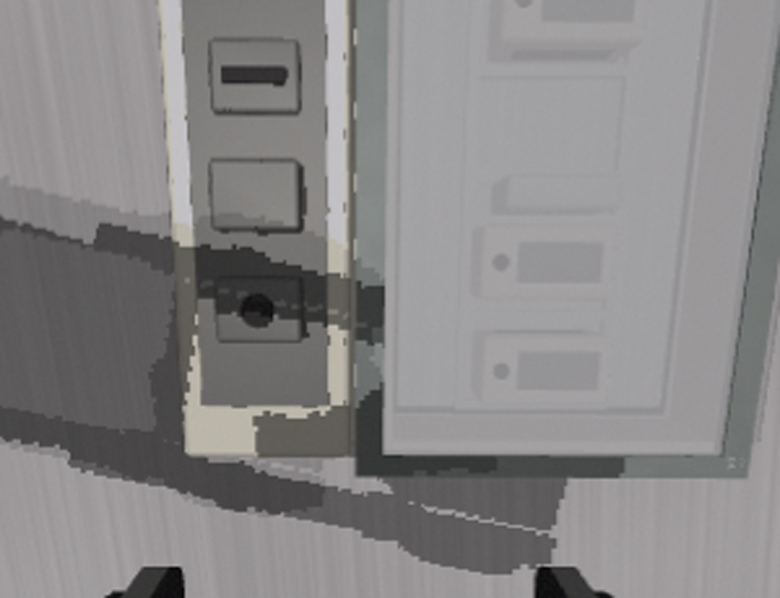

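View pics/s31.png

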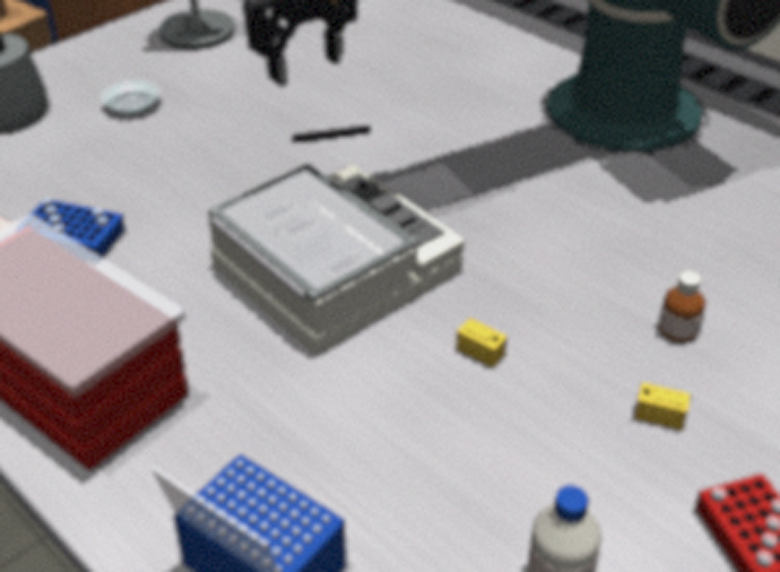

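```bash
python3 -m jog '[{"claw":0.2,"tx":0,"ty":-0.05,"tz":0,"twist":0},{"claw":0.2,"tx":0,"ty":-0.09,"tz":0.03,"twist":0},{"claw":0.2,"tx":0,"ty":-0.09,"tz":0.03,"twist":0},{"claw":0.2,"tx":0,"ty":-0.09,"tz":0.03,"twist":0}]'
python3 - <<'E'
from h import *
c=wcam(4); save(c,"w32",(280,20,480,180),4)
c=cam("top"); save(c,"t32",(140,130,460,280),2.5)
E
```

```text
time: 41.4
tcp_pos: [0.3894, -0.1088, 0.3438]
orientation: [0.731, 0.682, -0.001, -0.002]
contact_force: [1.3, 0.5, 0.6]
finger_gap: 0.0683
avg 41.55 [ 0.3916 -0.1096  0.3463] [179.96   0.    85.98] std [0.0014 0.0005 0.0016] F [ 0.2  0.4 -0.3] gap 0.0681
```

View pics/w32.png

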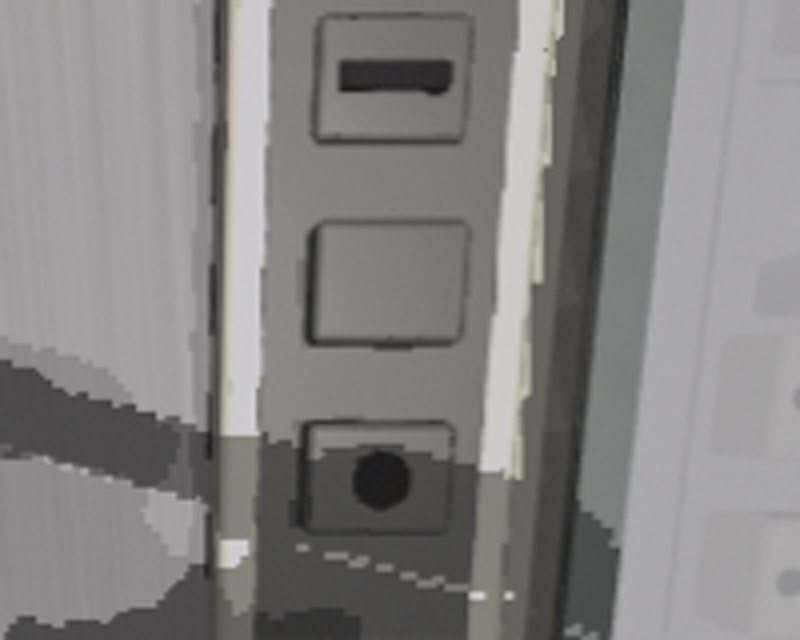

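View pics/t32.png

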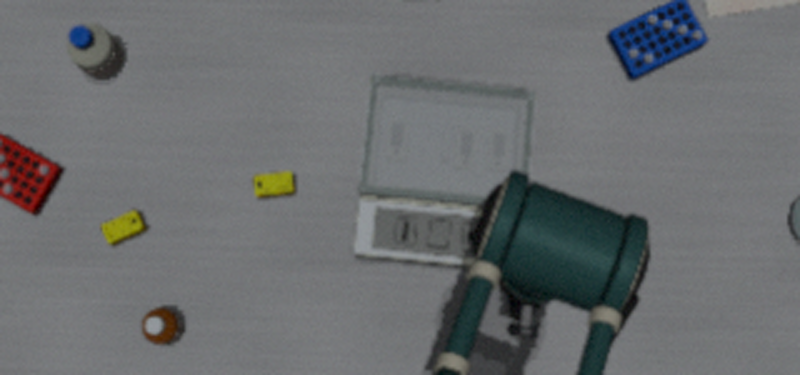

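```bash
python3 -m jog '[{"claw":0.2,"tx":0.02,"ty":0.05,"tz":-0.01,"twist":0},{"claw":0.2,"tx":0.04,"ty":0.1,"tz":-0.01,"twist":0},{"claw":0.2,"tx":0.06,"ty":0.15,"tz":-0.01,"twist":0},{"claw":0.2,"tx":0.06,"ty":0.19,"tz":-0.01,"twist":0},{"claw":0.2,"tx":0.06,"ty":0.19,"tz":-0.01,"twist":0},{"claw":0.2,"tx":0.06,"ty":0.19,"tz":-0.01,"twist":0}]'
python3 - <<'E'
from h import *
c=wcam(4); save(c,"w33",(60,60,300,240),3.3)
E
```

```text
time: 42.25
tcp_pos: [0.5874, -0.0637, 0.3558]
orientation: [0.731, 0.682, -0.0, -0.0]
contact_force: [-0.8, 0.2, -0.7]
finger_gap: 0.0682
avg 42.4 [ 0.5859 -0.0639  0.3561] [-179.97    0.     85.94] std [0.001  0.0001 0.0003] F [-0.7  0.3 -0.3] gap 0.0685
```

View pics/w33.png

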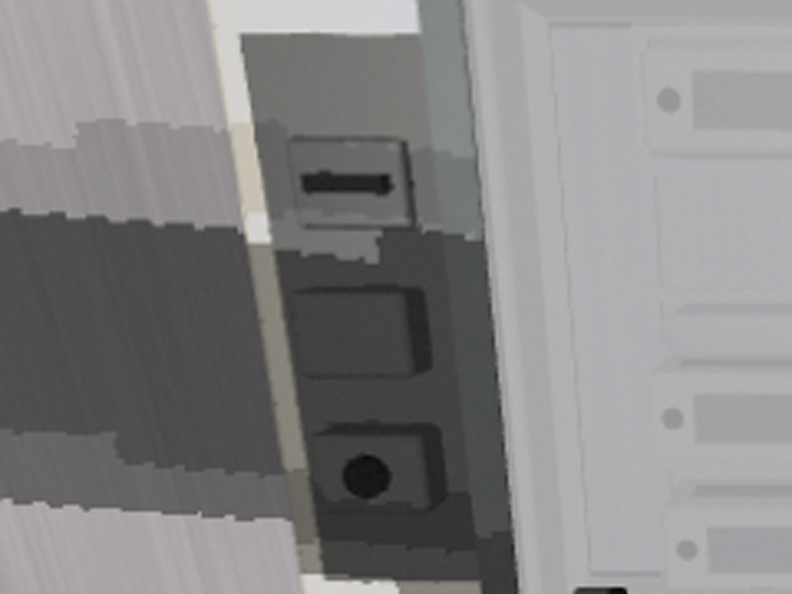

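```bash
python3 -c "
from h import *
st(); ctrl.job_done()"
```

```text
t 42.45 tcp [ 0.5846 -0.0641  0.3567] eul [180.    0.   85.9] F [ 0.4 -0.4  0.2] gap 0.068 q [-0.15  0.14  1.85 -0.    1.16 -0.08]
the job is handed in; nothing more can be done
```

The job is done and handed in at about 42 s of the 210 s, in the order you asked.

1. I pressed the round-stud key until it latched, and the plain key popped up.
2. I laid the carrier plate flat in the tray.
3. I stood the three white cartridges present in three of the pockets. I saw no fourth on the bench, and I did not touch the two yellow look-alikes.
4. I pulled the lid over from behind and pressed it down until it snapped shut.
5. I pressed the single-bar key so that it latched.

**Last checks:**
- **Keys:** an oblique wrist picture shows the single-bar key down and the stud and plain keys up.
- **Lid:** closed in the scene and top pictures. The fingertips met its free edge at 82 mm, against 81 mm expected.
- **Cartridges:** measured before the lid closed, all three were inside their pockets, about 0.3, 1.4 and 2 mm off the pocket middles. Their top faces fit a seated height.
- **Bench:** in the scene and top pictures the bystanders that were in view stood where they began.
- **Robot:** it was touching nothing at hand-in.

**Disagreement:** one earlier cartridge reading, taken before the arm had settled, put one cartridge 3 mm off its pocket middle. The repeat with the arm settled did not bear that out.

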